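Fill the scented-ball display

ROBOT

A 6-joint arm with a two-finger parallel gripper is mounted at the origin on the work surface. World frame = base frame: x ahead of the robot, y to its left, z up, the work surface at z = 0. Lengths are in m, angles in rad, forces in N, time in s.
With the tool pointing down it reaches from about 0.375 to 0.9 m from the base axis. Payload 3.1 kg.
Tool frame: the origin (TCP) lies between the finger pads; the fingertips stand 22 mm ahead of it and the grasp point (between the pads) lies 3 mm ahead of it; z points along the fingers, y is the line along which they close (so a half turn about z gives the same grasp; the last joint's range is limited). The gripper opens to 85 mm and grips with 20 to 120 N. Pads are 22 mm wide; open, the fingers measure 114 mm over their backs; the gripper's body (76 mm by 85 mm) begins 54 mm behind the grasp point. The pads swing forward as they close: fully open they stand 13 mm farther back than shut.
Start: joints at [-0.178, 0.527, 1.433, -0, 1.181, -0.178], TCP at [0.625, 0, 0.253] pointing down, gripper open.
Joint ranges: [-3.08, 3.08], [-0.75, 2.2], [0.22, 2.44], [-1.43, 4.57], [0, 2.65], [-2.85, 2.85]. Speed limits (rad/s): [2.79, 2.79, 3.14, 3.14, 3.14, 3.14].

INTERFACE

Orientations are given as a rotation vector (axis times angle).
In Python, from rig import env gives the robot as it stands. The module is installed in compiled form; this text tells all that it offers.
- The arm moves only by the tool jog_arm, never from a script. Its argument "increments" is a list of rows, each a list of 7 numbers: the opening, from 0 (shut) to 1 (fully open), then the shift along the tool's x, y, z in cm, then the turn, a rotation vector about the tool's x, y, z in degrees. A call has 1 to 12 rows; each row is the pose to reach, as a shift and turn from the pose commanded when the call began, along the tool's axes at that moment; what a row does not reach only later rows make up. A row lasts 1/10 s, in which the tool goes at most 50 mm and 8.59 degrees, less where a joint would pass 70% of its speed; a pose out of reach is approached as far as the arm can. A call with a gripper value outside its range is refused whole. The fingers move at their own pace and stop on an object; "grip_force" is the grip in N (left out, the last holds). Time passes only in rows, so rows that repeat a pose let the fingers close. It gives the time, the measured TCP pose, the force, the opening and the grip force at its end, in the units of the state.
- env.get_obs(): the state, without advancing time (a new reading comes with each control period).
- env.get_image(name): name is "scene" or "side" or "wrist"; returns a dict with "frame" (400x640x3 uint8, blue, green, red), "intrinsics" (3x3 intrinsics, pixels), "dist_coeffs" ([k1, k2, p1, p2, k3] as OpenCV has them; the pictures are not rectified), "pose" (4x4, takes a point from camera to world coordinates); the wrist camera has in their place "tool_from_camera" (4x4, takes a point from camera to tool coordinates, whose origin is the TCP and whose axes are the flange's). Camera axes: x right, y down, z forward; pixel columns grow to the right and rows downward; lengths in m; the calibration is good to about 2 mm. A picture is of the moment at which its call begins: read the wrist's pose just before it. There is no depth.
- env.hand_in(): hands the job in; it is judged then, once.
The state is a dict: "time": time; "q": joint angles; "joint_velocities": joint speeds; "joint_efforts": joint torques, N m; "tool_pos": TCP position; "eef_rot": TCP orientation; "contact_force": force on the tool from outside, world axes, zero at the start; "torque": the same for the moment, N m; "finger_gap": finger opening in m; "grip_force": force on a finger pad.
Only numpy, scipy, OpenCV 4.12 (cv2) and the standard library are available. Lean on these libraries where they do the work, as an engineer would, in place of code of your own. Each camera call takes 0.05 s, during which the arm holds its last target. There are 200 camera calls.

TASK

Set up the scented-ball display: take the cover off the glass bowl, use the scoop to move every wooden ball from the stock tray into the bowl without touching the balls with the gripper, and leave the scoop lying flat on the floor of the emptied tray; put the cover back on so that it sits flat on the rim. Stand the wooden plaque upright, fully home, in the slot of its foot, and stand the small amber jar on the board midway between the bowl and the plaque foot. Leave the white candle, carton and large bottle alone.

Things in the scene. Friction and masses are not known exactly. Their poses are not given: they have to be found in the camera images.
- tray: Fixed aluminium tray. Origin: centre of underside; x along its length (away from the robot), z up. Flat floor, top at z 4 mm, 170 mm long (x -85..85) by 92 mm wide inside. Both ends then slope up at 40 degrees to the rim at z 60 mm (x -152, +152); upright long sides 4 mm thick, 60 mm high. The balls start on the floor at the -x end (nearer the robot), up to three rows of three.
- scoop: Loose steel scoop, 0.14 kg, starts flat on the counter. Origin: underside, below the upright wooden handle's axis; x points from handle to open front lip, z up. Handle 22 x 22 mm, up to z 110 mm, grip above z 50. Pan floor 2 mm thick, lip at x 73 mm, rear wall at x 14 mm, width 80 mm (76 inside), side walls 32 mm high to x 61 mm. It holds about six balls at once.
- bowl: Fixed glass bowl on one end of the board. Origin: centre of its underside, z up. Rim outer radius 70 mm, 60 mm high, wall 4 mm, rounded inside.
- cover: Loose round wooden cover that starts on the bowl: disc 152 mm in diameter, 6 mm thick; beneath it a step 112 mm in diameter, 6 mm deep, that drops into the bowl; on top an upright round knob 26 mm in diameter, 34 mm tall. 0.12 kg. Origin: centre of the disc's underside (the face that rests on the rim, 60 mm above the bowl's origin), z up.
- board: Fixed flat wooden display board, 140 x 400 x 12 mm (x, y, z). Origin: centre of its underside. The bowl stands at one end and the plaque foot at the other (135 mm from its middle along y, either way round).
- board_mid (a point): Middle of the board's top face, 12 mm above the counter: exactly midway between bowl and plaque foot. Axes as the board's.
- foot: Fixed dark wooden plaque foot, 36 x 84 x 22 mm (x, y, z), on the board. Origin: centre of its underside. In its top face a slot 15 mm (x) by 63 mm (y), 16 mm deep, slightly chamfered, centred on the origin's axis; slot floor 6 mm above the origin.
- plaque: Loose plain light wooden plaque standing on its edge on the counter, 12 mm thick (x), 60 mm wide (y), 75 mm tall (z), 0.05 kg. Origin: centre of its underside. Either face may go either way round in the foot.
- jar: Loose squat amber glass jar with a black lid, standing, 56 mm in diameter, 62 mm tall, about 0.15 kg. Origin: centre of its underside, z up.
- candle: Bystander: loose white candle in a glass with a wooden lid, 74 mm in diameter, 85 mm tall, origin at centre of underside. Leave alone.
- carton: Bystander: loose cardboard carton 60 x 90 x 100 mm, origin at centre of underside. Leave alone.
- diffuser: Bystander: loose large clear bottle 64 mm in diameter, 110 mm tall, origin at centre of underside. Leave alone.
- ball1: Loose wooden ball, 24 mm in diameter, 10 g; origin at its centre. It rolls reluctantly (stays put on slopes below about 10 degrees). May be absent (None).
- ball2: Loose wooden ball, 24 mm in diameter, 10 g; origin at its centre. It rolls reluctantly (stays put on slopes below about 10 degrees). May be absent (None).
- ball3: Loose wooden ball, 24 mm in diameter, 10 g; origin at its centre. It rolls reluctantly (stays put on slopes below about 10 degrees). May be absent (None).
- ball4: Loose wooden ball, 24 mm in diameter, 10 g; origin at its centre. It rolls reluctantly (stays put on slopes below about 10 degrees). May be absent (None).
- ball5: Loose wooden ball, 24 mm in diameter, 10 g; origin at its centre. It rolls reluctantly (stays put on slopes below about 10 degrees). May be absent (None).
- ball6: Loose wooden ball, 24 mm in diameter, 10 g; origin at its centre. It rolls reluctantly (stays put on slopes below about 10 degrees). May be absent (None).
- ball7: Loose wooden ball, 24 mm in diameter, 10 g; origin at its centre. It rolls reluctantly (stays put on slopes below about 10 degrees). May be absent (None).
- ball8: Loose wooden ball, 24 mm in diameter, 10 g; origin at its centre. It rolls reluctantly (stays put on slopes below about 10 degrees). May be absent (None).

How it is judged:
At the end, for the whole second after the job is handed in: Balls at rest in the bowl; cover flat on its rim (within 13 mm, 0.06 rad); scoop flat on the tray floor (within 10 mm, 0.17 rad); jar upright on the board, within 20 mm of its middle; plaque in the slot, within 4 mm of its floor, tilt under 0.16 rad, in line within 0.2 rad (horizontal distance between each of ball1, ball2, ball3, ball4, ball5, ball6, ball7, ball8 and bowl below 0.066 m and z of ball1 in the frame of bowl between 0.008 and 0.055 m and linear speed of each of ball1, ball2, ball3, ball4, ball5, ball6, ball7, ball8 below 0.05 m/s and z of ball2 in the frame of bowl between 0.008 and 0.055 m and z of ball3 in the frame of bowl between 0.008 and 0.055 m and z of ball4 in the frame of bowl between 0.008 and 0.055 m and z of ball5 in the frame of bowl between 0.008 and 0.055 m and z of ball6 in the frame of bowl between 0.008 and 0.055 m and z of ball7 in the frame of bowl between 0.008 and 0.055 m and z of ball8 in the frame of bowl between 0.008 and 0.055 m and x of scoop in the frame of tray between -0.11 and 0.11 m and y of scoop in the frame of tray between -0.03 and 0.03 m and z of scoop in the frame of tray below 0.014 m and angle between scoop's own z axis and vertical below 0.17 rad and linear speed of each of scoop, jar, cover, plaque below 0.03 m/s and horizontal distance between jar and board_mid below 0.02 m and z of jar in the frame of board_mid below 0.006 m and angle between jar's own z axis and vertical below 0.1 rad and horizontal distance between cover and bowl below 0.013 m and z of cover in the frame of bowl between 0.055 and 0.064 m and angle between cover's own z axis and vertical below 0.06 rad and horizontal distance between plaque and foot below 0.007 m and z of plaque in the frame of foot below 0.01 m and angle between plaque's own z axis and vertical below 0.16 rad and angle between the x axis of plaque and the x axis of foot, either way round below 0.2 rad); the robot touches nothing.
It fails at once if a wooden ball is pinched or pushed with the gripper's fingers (contact force between the fingers and ball1 above 1 N or contact force between the fingers and ball2 above 1 N or contact force between the fingers and ball3 above 1 N or contact force between the fingers and ball4 above 1 N or contact force between the fingers and ball5 above 1 N or contact force between the fingers and ball6 above 1 N or contact force between the fingers and ball7 above 1 N or contact force between the fingers and ball8 above 1 N).
It fails at once if a bystander (candle, carton or large bottle) is pushed more than 3 cm (distance of any of candle, carton, diffuser from where it was at the start of the episode above 0.03 m).
Of ball1, ball2, ball3, ball4, ball5, ball6, ball7, ball8 only 4 to 8 are there at a start; the rules pass over those that are not, and their reading is None.
At some moment in a run one of jar, scoop may be knocked a few centimetres aside while the robot is not near it.
It also fails if it takes over 210 s, if anything falls off the work surface, if the arm or the gripper's body presses on something with over 40 N, if the wrist force passes 120 N, or if a joint passes its speed limit or range.

## Working session

There is one attempt and no reset: what is moved stays moved. The work goes in short steps, Python scripts to look and compute and a tool call to move; the robot and the scene stay as the last step left them, time stands still between calls to the robot, and variables do not carry over. Pictures are saved under pics/ and viewed, at most 14 in all, crops included, and the job is handed in when it is done.

Besides the shell and the picture viewer there is one more tool, called after ">>>" by a JSON object that holds its "name" and its "arguments". jog_arm: Moves the arm, as the interface text tells. Its arguments: {"type":"object","properties":{"increments":{"type":"array","items":{"type":"array","items":{"type":"number"}}},"grip_force":{"type":"number"}},"required":["increments"]}

```bash
mkdir -p pics; cat > h.py <<'E'
import numpy as np, cv2
from scipy.spatial.transform import Rotation as R
from rig import env
def cam(name):
    o=env.get_obs(); d=env.get_image(name)
    if name=='wrist':
        T=np.eye(4); T[:3,:3]=R.from_rotvec(o['eef_rot']).as_matrix(); T[:3,3]=o['tool_pos']
        d['pose']=T@np.array(d['tool_from_camera'])
    return d
def save(d,f): np.savez('pics/'+f+'.npz',**{k:np.array(v) for k,v in d.items()}); cv2.imwrite('pics/'+f+'.png',d['frame'])
def load(f): return dict(np.load('pics/'+f+'.npz'))
def ray(d,uv):
    K=np.array(d['intrinsics'],float);D=np.array(d['dist_coeffs'],float)
    n=cv2.undistortPoints(np.array(uv,float).reshape(-1,1,2),K,D).reshape(-1,2)
    P=np.array(d['pose']); v=np.c_[n,np.ones(len(n))]@P[:3,:3].T
    return P[:3,3],v
def plane(d,uv,z):
    o,v=ray(d,uv); return o+v*((z-o[2])/v[:,2])[:,None]
def tri(d1,p1,d2,p2):
    o1,v1=ray(d1,[p1]);o2,v2=ray(d2,[p2]);a=v1[0]/np.linalg.norm(v1[0]);b=v2[0]/np.linalg.norm(v2[0])
    s=np.linalg.lstsq(np.c_[a,-b],o2-o1,rcond=None)[0]
    A=o1+s[0]*a;B=o2+s[1]*b; return (A+B)/2,np.linalg.norm(A-B)
def proj(d,X):
    P=np.linalg.inv(np.array(d['pose'])); r=cv2.Rodrigues(P[:3,:3])[0]
    return cv2.projectPoints(np.array(X,float).reshape(-1,1,3),r,P[:3,3],np.array(d['intrinsics'],float),np.array(d['dist_coeffs'],float))[0].reshape(-1,2)
E
python3 - <<'E'
from h import *
for n in('scene','side','wrist'):
    d=cam(n);save(d,n+'0');print(n,np.round(d['pose'],3).tolist(),np.round(d['intrinsics'],0).tolist())
o=env.get_obs();print(o)
E
```

```text
scene [[0.785, 0.496, -0.37, 1.081], [0.619, -0.644, 0.449, -0.536], [-0.015, -0.582, -0.813, 1.143], [0.0, 0.0, 0.0, 1.0]] [[485.0, 0.0, 318.0], [0.0, 485.0, 197.0], [0.0, 0.0, 1.0]]
side [[0.709, -0.458, 0.536, 0.131], [-0.705, -0.442, 0.555, -0.415], [-0.017, -0.771, -0.636, 0.63], [0.0, 0.0, 0.0, 1.0]] [[381.0, 0.0, 319.0], [0.0, 381.0, 202.0], [0.0, 0.0, 1.0]]
wrist [[1.0, 0.001, -0.001, 0.624], [0.0, -0.964, -0.267, 0.069], [-0.002, 0.267, -0.964, 0.373], [0.0, 0.0, 0.0, 1.0]] [[291.0, 0.0, 315.0], [0.0, 291.0, 200.0], [0.0, 0.0, 1.0]]
{'time': 0.15, 'q': array([-1.78507989e-01,  5.28257091e-01,  1.43359605e+00, -4.48189534e-06,
        1.18138443e+00, -1.78523475e-01]), 'joint_velocities': array([-0.00042539, -0.0015533 , -0.00415054, -0.0009844 ,  0.00099494,
       -0.00166243]), 'joint_efforts': array([ 1.17890530e-03, -4.42742836e+01, -1.78276026e+01, -2.15643640e-04,
        5.61750654e-03, -9.84718270e-06]), 'tool_pos': array([6.24499014e-01, 1.13705253e-04, 2.52559434e-01]), 'eef_rot': array([-2.22046837e+00, -2.22050654e+00,  1.47830319e-03]), 'contact_force': array([-0.74932133, -0.34082848, -0.75793372]), 'torque': array([-0.06705302,  0.01115091,  0.00076337]), 'grip_force': 0.0, 'finger_gap': 0.0853469800687461}
```

View pics/scene0.png

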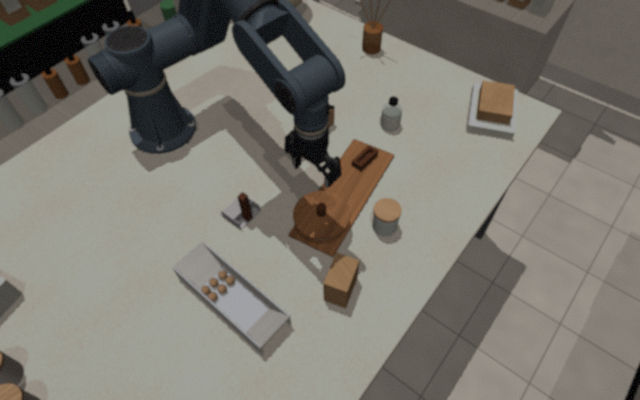

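View pics/side0.png

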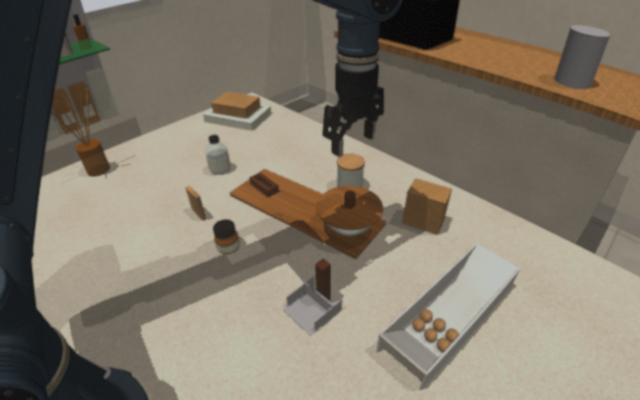

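View pics/wrist0.png

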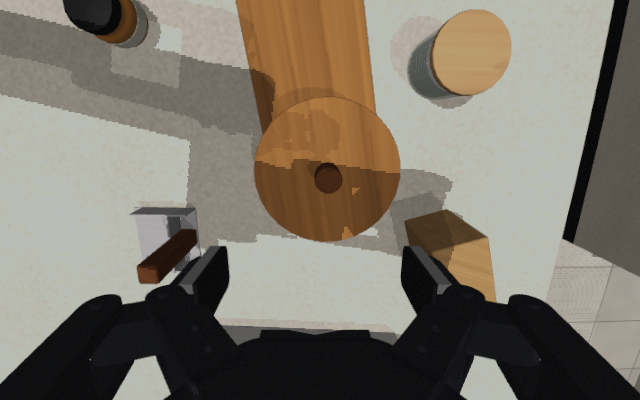

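The scene view shows the covered bowl (knob at 321,209), the scoop handle (245,205), the tray with 6 balls, and the foot (365,158). The side view shows the plaque (195,203) and jar (226,236). Next, rough positions.

```bash
python3 - <<'E'
from h import *
s,a,w=load('scene0'),load('side0'),load('wrist0')
def t(n,p,q,A=s,B=a):
    X,e=tri(A,p,B,q);print(n,np.round(X,3),'err',round(e,4))
t('knobtop',(321,206),(350,193)); t('knobtop s-w',(321,206),(328,178),s,w)
t('handletop',(243,195),(323,262)); t('handletop',(323,262),(149,273),a,w)
for n,p,q in [('T near L?',(174,266),(425,378)),('T near',(203,244),(379,340)),('T far',(290,320),(480,248)),('T far',(263,350),(518,268))]: t(n,p,q)
for n,p,z in [('tray a',(174,266),.06),('b',(203,244),.06),('c',(290,320),.06),('d',(263,350),.06)]: print('scene',n,np.round(plane(s,[p],z),3))
for p in [(379,340),(425,378),(480,248),(518,268)]: print('side tray',np.round(plane(a,[p],.06),3))
for p in [(355,141),(394,153),(290,235),(334,252)]: print('board scene',np.round(plane(s,[p],.012),3))
for p in [(230,192),(263,170),(385,220),(360,253)]: print('board side',np.round(plane(a,[p],.012),3))
for p in [(187,189),(194,187),(198,219),(205,216)]: print('plaque side',np.round(plane(a,[p],.075 if p[1]<200 else 0),3))
print('jar',np.round(plane(a,[(224,228)],.062),3),np.round(plane(w,[(95,5)],.062),3))
print('carton,candle,diff',np.round(plane(s,[(344,265),(387,208),(393,101)],.1),3))
print('foot',np.round(plane(s,[(365,157)],.034),3),np.round(plane(a,[(264,182)],.034),3))
print('balls',np.round(plane(a,[(425,316),(419,325),(439,325),(431,336),(452,335),(444,345)],.016),3))
print('balls',np.round(plane(s,[(206,290),(214,297),(210,282),(222,289),(222,275),(230,280)],.016),3))
E
```

```text
knobtop [0.637 0.013 0.113] err 0.0028
knobtop s-w [0.635 0.017 0.109] err 0.0018
handletop [ 0.453 -0.085  0.113] err 0.004
handletop [ 0.454 -0.083  0.108] err 0.0037
T near L? [ 0.43  -0.328  0.052] err 0.0093
T near [ 0.437 -0.234  0.044] err 0.0043
T far [ 0.751 -0.255  0.048] err 0.0073
T far [ 0.749 -0.343  0.052] err 0.0001
scene tray a [[ 0.435 -0.324  0.06 ]]
scene b [[ 0.446 -0.236  0.06 ]]
scene c [[ 0.754 -0.254  0.06 ]]
scene d [[ 0.751 -0.344  0.06 ]]
side tray [[ 0.428 -0.241  0.06 ]]
side tray [[ 0.426 -0.333  0.06 ]]
side tray [[ 0.737 -0.262  0.06 ]]
side tray [[ 0.74  -0.344  0.06 ]]
board scene [[0.525 0.326 0.012]]
board scene [[0.648 0.359 0.012]]
board scene [[ 0.585 -0.059  0.012]]
board scene [[ 0.711 -0.027  0.012]]
board side [[0.517 0.327 0.012]]
board side [[0.642 0.344 0.012]]
board side [[ 0.715 -0.037  0.012]]
board side [[ 0.591 -0.064  0.012]]
plaque side [[0.41  0.339 0.075]]
plaque side [[0.427 0.334 0.075]]
plaque side [[0.404 0.308 0.   ]]
plaque side [[0.422 0.305 0.   ]]
jar [[0.402 0.169 0.062]] [[0.412 0.178 0.062]]
carton,candle,diff [[ 0.78  -0.08   0.1  ]
 [ 0.77   0.121  0.1  ]
 [ 0.565  0.463  0.1  ]]
foot [[0.597 0.276 0.034]] [[0.591 0.271 0.034]]
balls [[ 0.55  -0.259  0.016]
 [ 0.526 -0.262  0.016]
 [ 0.551 -0.289  0.016]
 [ 0.522 -0.29   0.016]
 [ 0.55  -0.317  0.016]
 [ 0.523 -0.317  0.016]]
balls [[ 0.523 -0.312  0.016]
 [ 0.553 -0.313  0.016]
 [ 0.515 -0.291  0.016]
 [ 0.553 -0.286  0.016]
 [ 0.525 -0.258  0.016]
 [ 0.552 -0.256  0.016]]
```

```bash
python3 - <<'E'
from h import *
s,a=load('scene0'),load('side0')
A=cv2.resize(s['frame'][130:360,165:405],None,fx=2.4,fy=2.4,interpolation=cv2.INTER_CUBIC)[:,:400*2]
cv2.imwrite('pics/c1.png',A)
B=cv2.resize(a['frame'][150:390,180:530],None,fx=2.28,fy=2.28,interpolation=cv2.INTER_CUBIC);cv2.imwrite('pics/c2.png',B)
E
```

```text
(no output)
```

View pics/c2.png

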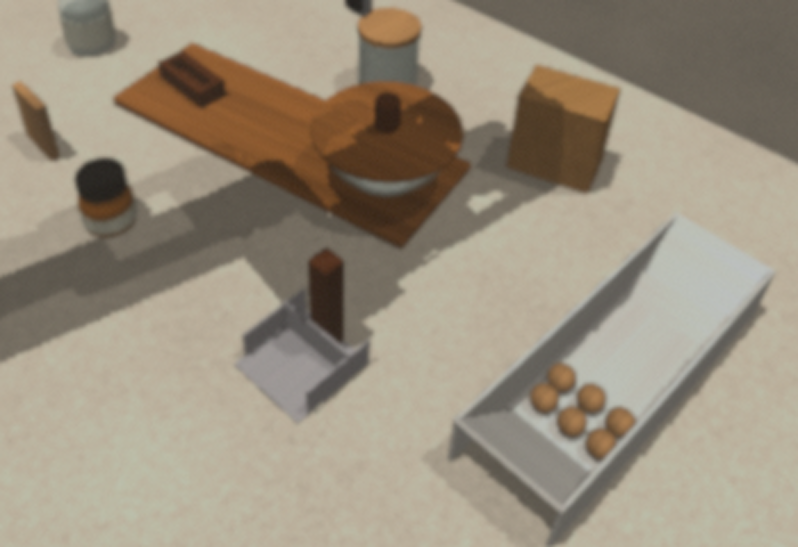

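The crop shows the scoop's pan and open lip at lower left (lip corners 237,365 and 300,420) with its handle at (327,260). The foot slot is at (192,75), the plaque at (35,120) and the jar at (103,195). The tray has 6 balls at its near end.

```bash
python3 - <<'E'
from h import *
s,a,w=load('scene0'),load('side0'),load('wrist0')
f=w['frame'].astype(int)
hsv=cv2.cvtColor(w['frame'],cv2.COLOR_BGR2HSV)
roi=np.zeros(f.shape[:2],np.uint8);roi[150:205,300:360]=1
m=((hsv[...,2]<95)&(f[...,2]>f[...,0]+15)&(roi>0)).astype(np.uint8)
n,l,st,c=cv2.connectedComponentsWithStats(m);i=1+np.argmax(st[1:,4]);print(st[i],c[i])
print('knob',plane(w,[c[i]],.112), 'edge of disc', plane(w,[(255,170),(400,170),(327,96),(327,241)],.078).round(4).tolist())
u=lambda p:(180+p[0]/2.28,150+p[1]/2.28)
print('lip side',plane(a,[u((237,365)),u((300,420))],.002).round(3).tolist())
print('scoop wrist handle top',plane(w,[(149,273)],.110).round(4).tolist(),'pan corners',plane(w,[(132,212),(197,209)],.032).round(3).tolist())
E
```

```text
[307 161  36  33 845] [325.18106509 176.09940828]
knob [[0.63327569 0.01957885 0.112     ]] edge of disc [[0.5624, 0.0195, 0.078], [0.7112, 0.0196, 0.078], [0.6355, 0.0914, 0.078], [0.6372, -0.059, 0.078]]
lip side [[0.38, -0.051, 0.002], [0.381, -0.127, 0.002]]
scoop wrist handle top [[0.4541, -0.0812, 0.11]] pan corners [[0.396, -0.041, 0.032], [0.478, -0.037, 0.032]]
```

>>> {"name": "jog_arm", "arguments": {"increments": [[1,1.65,1.2,0,0,0,0],[1,1.65,1.2,4,0,0,0],[1,1.65,1.2,8,0,0,0],[1,1.65,1.2,12,0,0,0],[1,1.65,1.2,14.6,0,0,0],[1,1.65,1.2,14.6,0,0,0],[0,1.65,1.2,14.6,0,0,0],[0,1.65,1.2,14.6,0,0,0],[0,1.65,1.2,14.6,0,0,0],[0,1.65,1.2,14.6,0,0,0],[0,1.65,1.2,14.6,0,0,0],[0,1.65,1.2,14.6,0,0,0]], "grip_force": 40}}

```text
time: 1.35
tool_pos: [0.6378, 0.0164, 0.1091]
eef_rot: [2.22, 2.22, 0.002]
contact_force: [-1.1, 0.0, 5.9]
finger_gap: 0.0246
grip_force: 39.6
```

>>> {"name": "jog_arm", "arguments": {"increments": [[0,0,0,-3,0,0,0],[0,0,0,-5,0,0,0],[0,-4,-1,-5,0,0,0],[0,-8,-2,-5,0,0,0],[0,-12,-3,-5,0,0,0],[0,-16.2,-4,-3,0,0,0],[0,-16.2,-4,0,0,0,0],[0,-16.2,-4,3,0,0,0],[0,-16.2,-4,5.4,0,0,0],[0,-16.2,-4,6.3,0,0,0],[0,-16.2,-4,6.5,0,0,0],[0,-16.2,-4,6.5,0,0,0]]}}

```text
time: 2.55
tool_pos: [0.5967, -0.1452, 0.0428]
eef_rot: [-2.221, -2.221, 0.0]
contact_force: [0.1, -0.7, -1.2]
finger_gap: 0.0251
grip_force: 40.8
```

>>> {"name": "jog_arm", "arguments": {"increments": [[0,0,0,0.1,0,0,0],[0.6,0,0,0.1,0,0,0],[1,0,0,0.1,0,0,0],[1,0,0,0.1,0,0,0],[1,0,0,0.1,0,0,0],[1,0,0,-4,0,0,0],[1,0,0,-8.5,0,0,0],[1,-3,0,-13,0,0,0],[1,-6,0,-17,0,0,0],[1,-9,0,-21,0,0,0],[1,-10,0,-24,0,0,0],[1,-10,0,-24,0,0,0]]}}

```text
time: 3.75
tool_pos: [0.5996, -0.2495, 0.2886]
eef_rot: [2.215, 2.209, 0.004]
contact_force: [-0.5, -0.3, -0.1]
finger_gap: 0.0856
grip_force: 0.0
```

```bash
python3 - <<'E'
from h import *
d=cam('wrist');save(d,'w1')
E
```

```text
(no output)
```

View pics/w1.png

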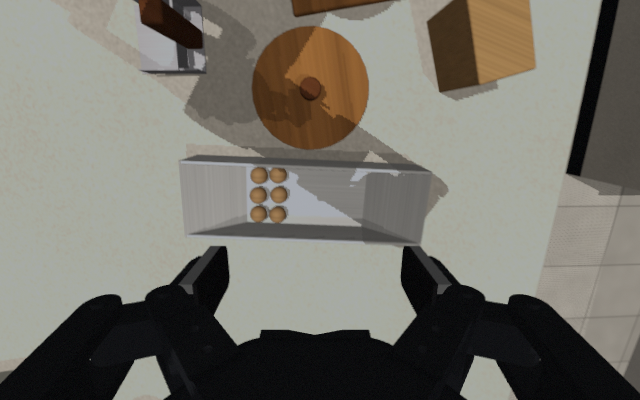

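The wrist view shows the tray rim at (180,159), (432,171), (424,244) and (186,236), 6 balls at (258–279, 175–214), the cover knob at (310,88), and the scoop at top left.

```bash
python3 - <<'E'
from h import *
w=load('w1');a=load('side0');s=load('scene0')
P=plane(w,[(180,159),(432,171),(424,244),(186,236)],.06);print(P.round(4).tolist(),P.mean(0))
print('floor',plane(w,[(247,166),(365,174),(362,221),(247,222)],.004).round(4).tolist())
h=cv2.cvtColor(w['frame'],cv2.COLOR_BGR2HSV)
m=((h[...,1]>90)).astype(np.uint8);m[:163]=0;m[225:]=0;m[:,:245]=0;m[:,292:]=0
n,l,st,c=cv2.connectedComponentsWithStats(m)
for i in range(1,n):
    if st[i,4]>60: print(st[i],c[i].round(1),plane(w,[c[i]],.016).round(4).tolist())
for p,q in [((208,248),(425,316))]: pass
for p,q in [((180,159),(379,340)),((186,236),(425,378)),((432,171),(480,248)),((424,244),(518,268))]:print(tri(w,p,a,q))
print(env.get_obs()['tool_pos'],env.get_obs()['eef_rot'])
E
```

```text
[[0.4399, -0.2267, 0.06], [0.7454, -0.2427, 0.06], [0.7454, -0.3399, 0.06], [0.4349, -0.3264, 0.06]] [ 0.59142524 -0.28392971  0.06      ]
floor [[0.5076, -0.2447, 0.004], [0.6736, -0.2569, 0.004], [0.6723, -0.3275, 0.004], [0.5021, -0.328, 0.004]]
[251 168  16  15 199] [258.7 174.9] [[0.5255, -0.2552, 0.016]]
[270 168  16  15 193] [277.6 174.6] [[0.5514, -0.255, 0.016]]
[271 187  16  16 194] [278.7 194.4] [[0.5518, -0.2829, 0.016]]
[250 188  16  15 189] [257.9 195. ] [[0.5229, -0.2836, 0.016]]
[251 206  16  16 188] [258.2 213.6] [[0.5218, -0.311, 0.016]]
[270 207  16  16 190] [277.2 214.2] [[0.5486, -0.3121, 0.016]]
(array([ 0.43479004, -0.23256468,  0.04455451]), np.float64(0.00834194673869672))
(array([ 0.43058482, -0.33130076,  0.05006613]), np.float64(0.001667088929788334))
(array([ 0.75967356, -0.25153535,  0.0346761 ]), np.float64(0.010214661572572685))
(array([ 0.74835735, -0.34305738,  0.05251599]), np.float64(0.0006532590238579384))
[ 0.59805502 -0.24730698  0.28536146] [2.21874352 2.21489243 0.00247666]
```

```bash
python3 - <<'E'
from h import *
w=load('w1');d=cam('wrist');save(d,'w2')
g=lambda x:cv2.cvtColor(x['frame'],cv2.COLOR_BGR2GRAY)[145:250,160:440].astype(np.float32)
sh,_=cv2.phaseCorrelate(g(w),g(d));print(sh)
sh=np.array(sh)
for uv,z in [([(180,159),(432,171),(424,244),(186,236)],.06),([(247,166),(365,174),(362,221),(247,222)],.004),([(258.7,174.9),(277.6,174.6),(278.7,194.4),(257.9,195),(258.2,213.6),(277.2,214.2)],.016)]:
    P=plane(d,np.array(uv)+sh,z);print(P[:,:2].round(4).tolist(),P.mean(0))
E
```

```text
(0.32959675895693863, 0.490954539048559)
[[0.4386, -0.224], [0.7415, -0.2394], [0.7415, -0.3354], [0.4338, -0.323]] [ 0.5888405  -0.28044528  0.06      ]
[[0.5056, -0.2417], [0.6704, -0.2535], [0.6692, -0.3235], [0.5003, -0.3244]] [ 0.58635703 -0.28578814  0.004     ]
[[0.5235, -0.2521], [0.5492, -0.2518], [0.5498, -0.2796], [0.5209, -0.2804], [0.5198, -0.3075], [0.5466, -0.3085]] [ 0.53496993 -0.27996417  0.016     ]
```

>>> {"name": "jog_arm", "arguments": {"increments": [[1,4,-4,3,0,0,0],[1,8,-8,3,0,0,0],[1,12,-11,3,0,0,0],[1,14,-13,3,0,0,0],[1,14,-13,3,0,0,0],[1,14,-13,3,0,0,0],[1,14,-13,3,0,0,0]]}}

```text
time: 4.55
tool_pos: [0.4678, -0.1057, 0.2518]
eef_rot: [2.221, 2.222, 0.0]
contact_force: [0.5, 0.0, 0.5]
finger_gap: 0.0853
grip_force: 0.0
```

```bash
python3 - <<'E'
from h import *
d=cam('wrist');save(d,'w3');print(env.get_obs()['tool_pos'])
E
```

```text
[ 0.46812705 -0.10615706  0.25195068]
```

View pics/w3.png

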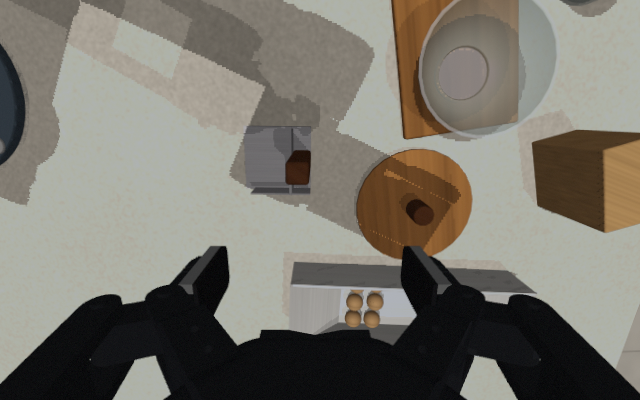

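The wrist view shows the scoop squarely aligned with its lip toward the robot. Handle top is at about (298,167), pan corners at (246,127) and (252,193), and the open bowl at (487,65).

```bash
python3 - <<'E'
from h import *
w=load('w3');a=load('side0')
h=cv2.cvtColor(w['frame'],cv2.COLOR_BGR2HSV);f=w['frame'].astype(int)
m=((f[...,2]>f[...,0]+12)&(h[...,2]<110)).astype(np.uint8);m[:140]=0;m[195:]=0;m[:,:280]=0;m[:,316:]=0
n,l,st,c=cv2.connectedComponentsWithStats(m);i=1+np.argmax(st[1:,4]);print(st[i],c[i])
ys,xs=np.where(l==i)
x0,y0,W,H=st[i][:4]
for p,z in [((x0,y0+H),.11),((x0+W,y0+H),.11),((x0,y0+H-26),.11)]: print('handle',plane(w,[p],z).round(4).tolist())
sub=w['frame'][145:195,278:318]
cv2.imwrite('pics/t.png',cv2.resize(w['frame'][115:205,230:330],None,fx=6,fy=6,interpolation=cv2.INTER_NEAREST))
m=((h[...,1]>90)).astype(np.uint8);m[:290]=0;m[328:]=0;m[:,:343]=0;m[:,390:]=0
n,l,st,c=cv2.connectedComponentsWithStats(m)
for i in range(1,n):
    if st[i,4]>60: print(st[i],c[i].round(1),plane(w,[c[i]],.016).round(4).tolist())
print('rim',plane(w,[(293,262)],.06))
print('bowl rim', plane(w,[(419,67),(557,60),(480,139)],.072).round(4).tolist())
E
```

```text
[286 150  25  35 779] [298.3055199  167.65596919]
handle [[0.4409, -0.095, 0.11]]
handle [[0.464, -0.095, 0.11]]
handle [[0.4415, -0.071, 0.11]]
[345 290  17  37 449] [353.5 309. ] [[0.523, -0.2967, 0.016]]
[364 291  19  37 437] [372.9 309.8] [[0.5508, -0.2982, 0.016]]
rim [[ 0.44174483 -0.19959512  0.06      ]]
bowl rim [[0.5676, 0.0128, 0.072], [0.7029, 0.0214, 0.072], [0.6369, -0.0549, 0.072]]
```

View pics/t.png

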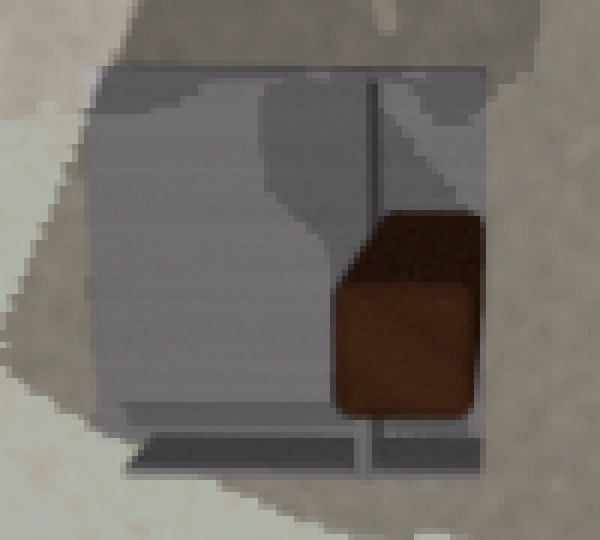

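```bash
python3 - <<'E'
from h import *
for n in('w1','w2'):
    w=load(n);print('outer bottom',plane(w,[(180,159),(432,171)],0).round(4).tolist())
    g=cv2.cvtColor(w['frame'],cv2.COLOR_BGR2GRAY)
    for u in (215,300,330,400): print(u,g[155:182,u].tolist(), g[215:246,u].tolist())
w=load('w3');print(plane(w,[(293,262)],0),plane(w,[(297.7,173.3)],.11),'handle; lip',plane(w,[(245.5,180),(246,187)],.002))
print(tri(w,(297.7,173.3),load('side0'),(323,262)))
E
```

```text
outer bottom [[0.4128, -0.2348, 0.0], [0.7708, -0.2536, 0.0]]
215 [113, 80, 78, 78, 81, 77, 89, 147, 170, 163, 148, 148, 148, 147, 149, 148, 149, 149, 148, 149, 148, 149, 149, 149, 150, 149, 150] [150, 150, 150, 150, 151, 151, 150, 151, 149, 145, 139, 133, 131, 112, 89, 81, 82, 80, 81, 86, 120, 158, 168, 164, 164, 167, 167, 168, 168, 168, 149]
300 [96, 96, 93, 88, 76, 71, 73, 72, 73, 76, 92, 118, 127, 120, 119, 127, 126, 128, 128, 124, 124, 127, 127, 127, 125, 125, 124] [169, 168, 167, 166, 166, 167, 167, 165, 152, 104, 78, 78, 76, 78, 78, 80, 79, 80, 81, 78, 81, 80, 82, 104, 149, 170, 166, 164, 167, 168, 168]
330 [94, 94, 95, 94, 92, 79, 70, 70, 71, 73, 73, 82, 111, 126, 123, 122, 125, 125, 124, 123, 122, 121, 122, 125, 124, 124, 124] [169, 168, 166, 164, 163, 163, 162, 163, 163, 152, 116, 77, 77, 76, 76, 77, 77, 77, 78, 80, 81, 80, 80, 81, 99, 145, 168, 166, 166, 168, 168]
400 [98, 97, 97, 96, 96, 96, 97, 96, 84, 73, 71, 71, 72, 73, 75, 103, 124, 146, 127, 101, 106, 106, 107, 107, 106, 107, 105] [107, 106, 107, 108, 108, 107, 107, 108, 107, 108, 107, 108, 108, 107, 107, 106, 107, 1
[... 771 characters left out ...]
5, 124, 124, 122, 125, 124] [170, 170, 170, 171, 171, 168, 165, 165, 164, 163, 164, 165, 157, 116, 79, 77, 78, 78, 77, 78, 79, 80, 80, 81, 81, 80, 80, 89, 131, 162, 169]
400 [129, 98, 98, 99, 100, 100, 99, 101, 102, 101, 98, 84, 72, 71, 74, 72, 72, 79, 138, 169, 166, 142, 102, 106, 106, 106, 107] [107, 107, 108, 107, 106, 107, 107, 106, 108, 106, 107, 107, 107, 108, 108, 108, 108, 109, 108, 108, 108, 109, 103, 96, 93, 87, 77, 71, 71, 71, 77]
[[ 0.43686373 -0.23083249  0.        ]] [[ 0.45186381 -0.0840622   0.11      ]] handle; lip [[ 0.3775426  -0.11227705  0.002     ]
 [ 0.3776179  -0.12160411  0.002     ]]
(array([ 0.45308278, -0.08507473,  0.11014464]), np.float64(0.0031817774798886637))
```

```bash
python3 - <<'E'
from h import *
w=load('w2')
for u,b,t,fl,r in [(215,157.6,164.3,None,238),(300,161.5,168.5,226.7,241.7),(330,162.5,169.5,228,242.7),(400,165.8,172.6,None,None)]:
    for n,v,z in(('obot+y',b,0),('otop+y',t,.06),('ifloor-y',fl,.004),('otop-y',r,.06)):
        if v: print(u,n,plane(w,[(u,v)],z)[0,:2].round(4))
h=cv2.cvtColor(w['frame'],cv2.COLOR_BGR2HSV)
m=(h[...,1]>90).astype(np.uint8);m[:170]=0;m[225:]=0;m[:,:248]=0;m[:,290:]=0
n,l,st,c=cv2.connectedComponentsWithStats(m)
for i in range(1,n):
    if st[i,4]>60: print(c[i].round(1),plane(w,[c[i]],.016).round(4).tolist())
g=cv2.cvtColor(w['frame'],cv2.COLOR_BGR2GRAY)
print(g[205,170:255].tolist(),g[205,350:440].tolist())
E
```

```text
215 obot+y [ 0.4602 -0.2297]
215 otop+y [ 0.4797 -0.23  ]
215 otop-y [ 0.4707 -0.3251]
300 obot+y [ 0.5788 -0.2356]
300 otop+y [ 0.5814 -0.2355]
300 ifloor-y [ 0.5775 -0.3313]
300 otop-y [ 0.5799 -0.3305]
330 obot+y [ 0.6208 -0.2371]
330 otop+y [ 0.6174 -0.2368]
330 ifloor-y [ 0.6218 -0.3335]
330 otop-y [ 0.6186 -0.3321]
400 obot+y [ 0.7196 -0.2419]
400 otop+y [ 0.7021 -0.2407]
[260.7 177.8] [[0.5255, -0.2554, 0.016]]
[279.5 177.5] [[0.5513, -0.2551, 0.016]]
[259.7 197.7] [[0.5228, -0.2835, 0.016]]
[280.5 197.3] [[0.5517, -0.2831, 0.016]]
[259.9 216.5] [[0.5216, -0.3111, 0.016]]
[278.9 217. ] [[0.5485, -0.3119, 0.016]]
[169, 169, 169, 168, 168, 168, 168, 169, 168, 168, 169, 169, 166, 157, 149, 147, 149, 149, 149, 146, 148, 148, 148, 149, 150, 151, 151, 149, 147, 147, 149, 150, 150, 149, 148, 148, 150, 151, 152, 153, 152, 149, 150, 153, 153, 151, 149, 151, 152, 151, 151, 151, 151, 152, 152, 151, 149, 150, 150, 150, 151, 149, 147, 148, 149, 149, 150, 148, 149, 150, 153, 152, 152, 150, 149, 150, 149, 150, 160, 169, 170, 170, 171, 171, 161] [125, 126, 126, 126, 126, 126, 126, 126, 125, 125, 126, 126, 125, 125, 126, 123, 114, 107, 106, 104, 106, 104, 105, 107, 107, 106, 104, 105, 107, 107, 106, 106, 105, 107, 109, 109, 108, 106, 106, 108, 109, 107, 106, 108, 108, 108, 108, 109, 107, 107, 108, 107, 106, 106, 107, 107, 107, 106, 105, 105, 105, 105, 106, 107, 106, 105, 107, 107, 109, 107, 109, 107, 105, 104, 106, 105, 105, 107, 107, 107, 111, 115, 116, 116, 119, 120, 121, 129, 138, 147]
```

>>> {"name": "jog_arm", "arguments": {"increments": [[1,2.1,-1.6,3,0,0,0],[1,2.1,-1.6,7,0,0,0],[1,2.1,-1.6,11,0,0,0],[1,2.1,-1.6,15,0,0,0],[1,2.1,-1.6,16.4,0,0,0],[1,2.1,-1.6,16.4,0,0,0],[0,2.1,-1.6,16.4,0,0,0],[0,2.1,-1.6,16.4,0,0,0],[0,2.1,-1.6,16.4,0,0,0],[0,2.1,-1.6,16.4,0,0,0],[0,2.1,-1.6,16.4,0,0,0]], "grip_force": 90}}

```text
time: 5.7
tool_pos: [0.4515, -0.0847, 0.0894]
eef_rot: [2.22, 2.22, 0.001]
contact_force: [-1.8, 0.2, 6.1]
finger_gap: 0.0208
grip_force: 88.5
```

```bash
python3 - <<'E'
from h import *
d=cam('side');save(d,'s1');o=env.get_obs();print(o['tool_pos'],o['finger_gap'],o['eef_rot'],o['contact_force'])
w=load('w2');print(plane(w,[(248,205),(366.5,205)],.004))
E
```

```text
[ 0.45154761 -0.08469607  0.08937674] 0.02124587692271377 [2.22007055e+00 2.21988125e+00 1.22559842e-03] [-1.09249109 -0.90905791  5.89802795]
[[ 0.50299495 -0.29763511  0.004     ]
 [ 0.67411533 -0.29822199  0.004     ]]
```

>>> {"name": "jog_arm", "arguments": {"increments": [[0,0,0,-4,0,0,0],[0,0,0,-8,0,0,1],[0,-3,3,-10,0,0,2.75],[0,-6.5,6.5,-10,0,0,2.75],[0,-10,10,-10,0,0,2.75],[0,-13.5,13.5,-10,0,0,2.75],[0,-17,17,-10,0,0,2.75],[0,-20.3,20,-10,0,0,2.75],[0,-20.3,20,-10,0,0,2.75],[0,-20.3,20,-8,0,0,2.75],[0,-20.3,20,-8,0,0,2.75]]}}

```text
time: 6.85
tool_pos: [0.6485, -0.2859, 0.1651]
eef_rot: [-2.269, -2.162, 0.003]
contact_force: [-1.1, -0.1, -0.7]
finger_gap: 0.0209
grip_force: 88.7
```

```bash
python3 - <<'E'
from h import *
d=cam('side');o=env.get_obs();print(o['tool_pos'],o['eef_rot'],o['contact_force'],o['torque'])
w=cam('wrist')
A=cv2.resize(d['frame'][170:390,330:560],(575,550),interpolation=cv2.INTER_CUBIC)
cv2.imwrite('pics/s2.png',A);save(d,'s2f');save(w,'w4')
E
```

```text
[ 0.64908989 -0.28604256  0.16642053] [-2.26986522e+00 -2.16391203e+00  2.07761228e-03] [ 0.27809906  0.11173627 -1.22532939] [0.03071459 0.01942315 0.0109611 ]
```

View pics/s2.png

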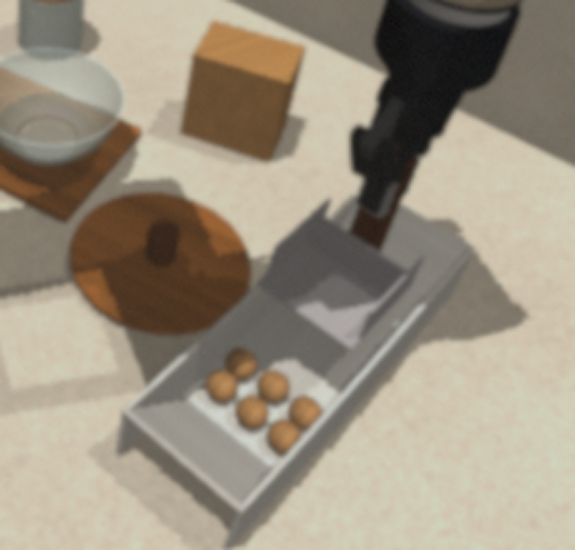

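>>> {"name": "jog_arm", "arguments": {"increments": [[0,0,0,0,0,0,0],[0,0,0,2,0,0,0],[0,0,0,4,0,0,0],[0,0,0,6,0,0,0],[0,0,0,7,0,0,0],[0,0,0,7.4,0,0,0],[0,0,0,7.4,0,0,0],[0,0,0,7.4,0,0,0]]}}

```text
time: 7.75
tool_pos: [0.6517, -0.2879, 0.0956]
eef_rot: [2.272, 2.166, 0.001]
contact_force: [0.3, -1.3, -1.1]
finger_gap: 0.0208
grip_force: 88.7
```

>>> {"name": "jog_arm", "arguments": {"increments": [[0,0,0,0.1,0,0,0],[0,0,0,0.2,0,0,0],[0,0,0,0.3,0,0,0],[0,0,0,0.3,0,0,0],[0,0,0,0.3,0,0,0]]}}

```text
time: 8.25
tool_pos: [0.6516, -0.2879, 0.0935]
eef_rot: [2.272, 2.166, 0.001]
contact_force: [-1.5, 0.4, 6.0]
finger_gap: 0.0211
grip_force: 89.9
```

>>> {"name": "jog_arm", "arguments": {"increments": [[0,0,-0.5,0,0,0,0],[0,0,-1,0,0,0,0],[0,0,-1.5,0,0,0,0],[0,0,-2,0,0,0,0],[0,0,-2.5,0,0,0,0],[0,0,-3,0,0,0,0],[0,0,-3.5,0,0,0,0],[0,0,-4,0,0,0,0],[0,0,-4.5,0,0,0,0],[0,0,-5,0,0,0,0],[0,0,-5.5,0,0,0,0],[0,0,-5.5,0,0,0,0]]}}

```text
time: 9.45
tool_pos: [0.598, -0.2867, 0.0937]
eef_rot: [2.269, 2.162, 0.002]
contact_force: [3.4, -1.5, 5.0]
finger_gap: 0.0213
grip_force: 89.5
```

```bash
python3 - <<'E'
from h import *
d=cam('side');o=env.get_obs();print(o['tool_pos'],o['contact_force'])
A=cv2.resize(d['frame'][230:390,360:530],(680,640)[:2],interpolation=cv2.INTER_CUBIC)[:600]
cv2.imwrite('pics/s3.png',A);save(d,'s3f')
E
```

```text
[ 0.59804486 -0.28667176  0.09368295] [ 1.80935321 -0.94813041  6.90922527]
```

View pics/s3.png

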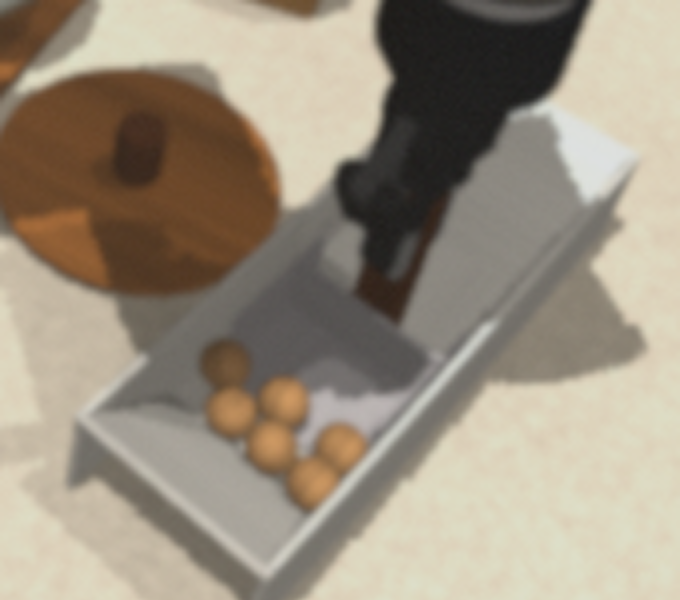

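Balls are mostly on the pan. Push to the end and curl.

>>> {"name": "jog_arm", "arguments": {"increments": [[0,0,-0.5,0,0,0,0],[0,0,-1,0,0,0,0],[0,0,-1.5,0,0,0,0],[0,0,-2,0,0,0,0],[0,0,-2.1,0,0,0,0],[0,0,-2.1,0,5,0,0],[0,0,-2.2,-0.05,10,0,0],[0,0,-2.4,-0.05,15,0,0],[0,0,-2.6,0,20,0,0],[0,0,-2.6,0,24,0,0],[0,0,-2.6,0,24,0,0]]}}

```text
time: 10.6
tool_pos: [0.5705, -0.2833, 0.09]
eef_rot: [-2.031, -1.939, 0.413]
contact_force: [-0.7, -0.2, 0.0]
finger_gap: 0.021
grip_force: 89.4
```

```bash
python3 - <<'E'
from h import *
d=cam('side');o=env.get_obs();print(o['tool_pos'],o['eef_rot'],o['contact_force'])
A=cv2.resize(d['frame'][230:390,360:530],(680,640)[:2],interpolation=cv2.INTER_CUBIC)[:600]
cv2.imwrite('pics/s4.png',A);save(d,'s4f')
E
```

```text
[ 0.57018703 -0.28331335  0.09028546] [-2.03292366 -1.93905797  0.41129868] [-1.10093992  0.53244161 -2.23226542]
```

View pics/s4.png

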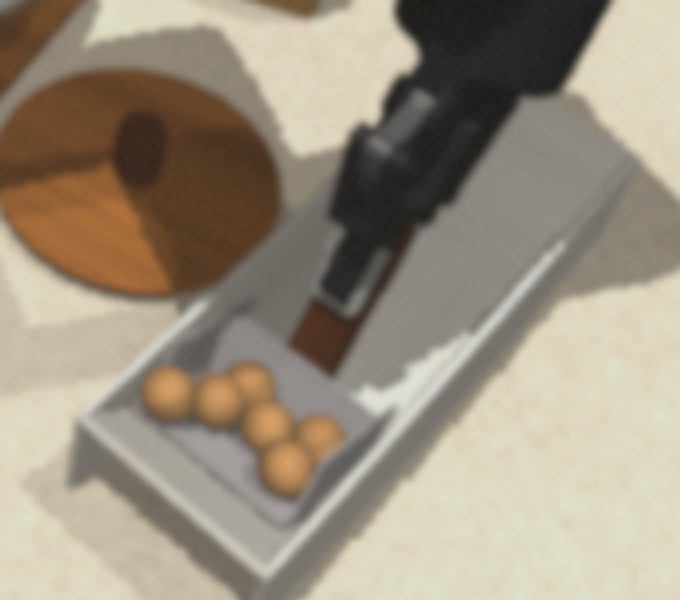

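Five balls are in the pan, and one at (168,393) is at its left front corner. Tilt further and lift a little, to see whether it rolls in.

>>> {"name": "jog_arm", "arguments": {"increments": [[0,0,0,0,5,0,0],[0,0,0,0,10,0,0],[0,0,0,0,12,0,0],[0,0,0,0,6,0,0],[0,0,0,0,12,0,0],[0,0,0,0,12,0,0],[0,0,0,0,12,0,0],[0,0,0,0,12,0,0]]}}

```text
time: 11.45
tool_pos: [0.5702, -0.2839, 0.0916]
eef_rot: [-1.902, -1.812, 0.587]
contact_force: [-0.5, -0.3, -2.0]
finger_gap: 0.021
grip_force: 89.6
```

```bash
python3 - <<'E'
from h import *
d=cam('side');o=env.get_obs();print(o['tool_pos'],o['eef_rot'],o['contact_force'])
A=cv2.resize(d['frame'][230:390,360:530],(680,640)[:2],interpolation=cv2.INTER_CUBIC)[:600]
cv2.imwrite('pics/s5.png',A);save(d,'s5f')
E
```

```text
[ 0.57024475 -0.28389431  0.09178397] [-1.90222994 -1.81238645  0.58707305] [-0.38642406 -0.24622424 -1.52173461]
```

View pics/s5.png

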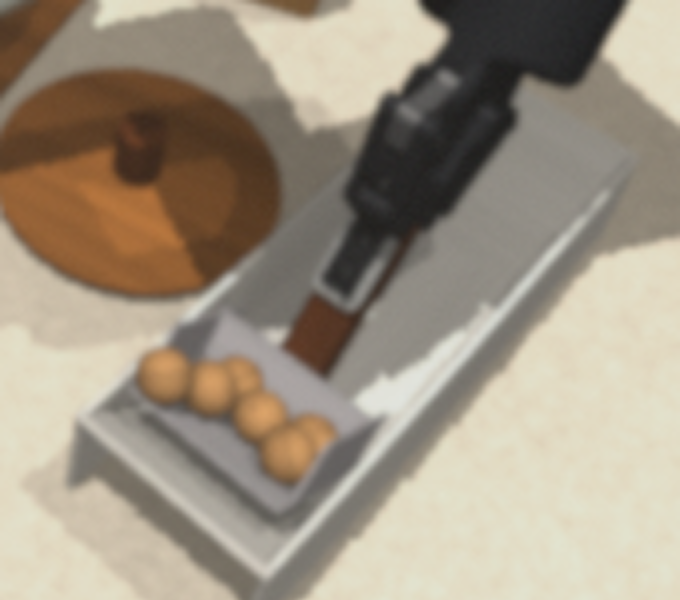

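```bash
python3 - <<'E'
from h import *
d=load('s5f');o=env.get_obs();T=R.from_rotvec(o['eef_rot']).as_matrix();t=o['tool_pos']
px=[(360+x/4,230+y/4) for x,y in [(165,376),(212,388),(243,376),(260,417),(290,452),(318,437)]]
O,v=ray(d,px);Q=(O-t)@T;V=v@T   # tool frame; plane tool z=.0894-.014
X=Q+V*((.0754-Q[2])/V[:,2])[:,None]
print('scoop x (fwd), y(left=+tool -x?)',np.c_[-X[:,1],X[:,0]].round(4).tolist())
E
```

```text
scoop x (fwd), y(left=+tool -x?) [[0.0686, 0.0265], [0.0472, 0.0129], [0.0144, 0.0127], [0.0395, -0.0086], [0.0492, -0.0285], [0.017, -0.0286]]
```

The casts show all six balls crowded in the pan, with the sixth wedged at the lip (x about 75 mm). Move over the middle of the tray and shake gently so that it either settles in or drops back into the tray.

>>> {"name": "jog_arm", "arguments": {"increments": [[0,0,0.6,-0.9,0,0,0],[0,0,1.2,-1.8,0,0,0],[0,0,1.8,-2.7,0,0,0],[0,0,2.4,-3.6,0,0,0],[0,0.3,1.5,-3.0,0,0,0],[0,-0.3,2.7,-3.9,0,0,0],[0,0.3,1.5,-3.0,0,0,0],[0,-0.3,2.7,-3.9,0,0,0],[0,0.3,1.5,-3.0,0,0,0],[0,-0.3,2.7,-3.9,0,0,0],[0,0,2.4,-3.6,0,0,0],[0,0,2.4,-3.6,0,0,0]]}}

```text
time: 12.7
tool_pos: [0.6102, -0.2852, 0.1067]
eef_rot: [-1.9, -1.811, 0.588]
contact_force: [-0.7, 0.3, -1.5]
finger_gap: 0.0209
grip_force: 89.8
```

```bash
python3 - <<'E'
from h import *
d=cam('side');o=env.get_obs();print(o['tool_pos'],o['eef_rot'],o['contact_force'])
A=cv2.resize(d['frame'][230:390,360:530],(680,640)[:2],interpolation=cv2.INTER_CUBIC)[:600]
cv2.imwrite('pics/s6.png',A);save(d,'s6f')
E
```

```text
[ 0.61031236 -0.28530071  0.10669697] [-1.90045871 -1.81132242  0.58815239] [ 0.35094361 -0.21367409 -2.67956285]
```

View pics/s6.png

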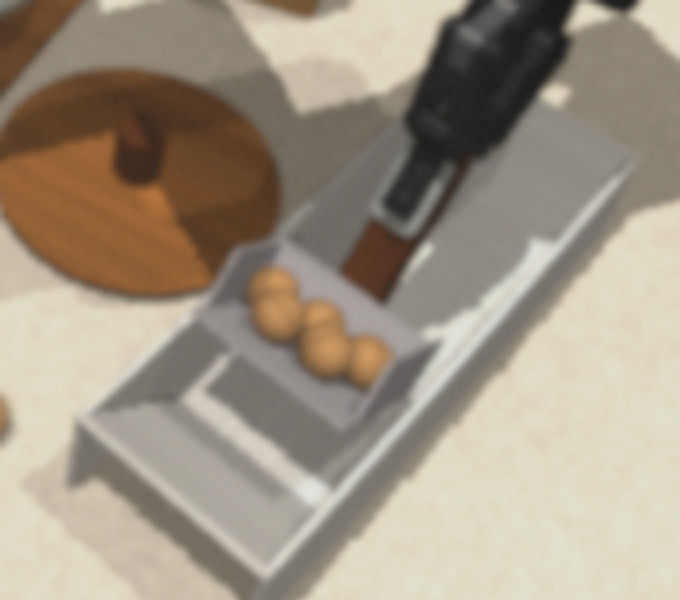

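Five balls are in the pan, but the sixth rolled over the side wall onto the counter near (360,334). I'll recover it later with the scoop against the outside of the tray wall. First, dump these five.

```bash
cat >> h.py <<'E'
R0=R.from_matrix([[0,1,0],[1,0,0],[0,0,-1]])
def plan(targets,ref=None):
    """targets: (x,y,z,pitch,yaw deg) -> tool-frame cm/deg increments from the present pose"""
    o=env.get_obs();Rc=R.from_rotvec(o['eef_rot']);p=o['tool_pos'] if ref is None else np.array(ref[:3])
    if ref is not None: Rc=R.from_euler('z',ref[4],degrees=True)*R.from_euler('y',ref[3],degrees=True)*R0
    for t in targets:
        d=Rc.inv().apply(np.array(t[:3])-p)*100
        Rt=R.from_euler('z',t[4],degrees=True)*R.from_euler('y',t[3],degrees=True)*R0
        print(np.round(d,2).tolist(),np.round((Rc.inv()*Rt).as_rotvec(degrees=True),1).tolist())
def ang():
    o=env.get_obs();q=R.from_rotvec(o['eef_rot'])*R0.inv();print('yaw,pitch,roll',q.as_euler('ZYX',degrees=True).round(2),o['tool_pos'].round(4),'F',o['contact_force'].round(1),'t',o['time'],o['finger_gap'])
E
python3 - <<'E'
from h import *
ang()
plan([(.61,-.285,.15,30,-2.75),(.61,-.285,.20,24,-2.75),(.63,-.25,.22,22,-2.75),(.645,-.205,.22,22,-2.75),(.66,-.16,.22,22,-2.75),(.67,-.115,.22,22,-2.75),(.68,-.07,.22,22,-2.75),(.69,-.03,.22,22,-2.75),(.70,.013,.22,20,-2.75)])
s=load('s6f')
h=cv2.cvtColor(s['frame'],cv2.COLOR_BGR2HSV);m=((h[...,1]>90)&(h[...,2]>90)).astype(np.uint8)
m[:322]=0;m[348:]=0;m[:,:345]=0;m[:,370:]=0
n,l,st,c=cv2.connectedComponentsWithStats(m);print(st[1:],c[1:],plane(s,c[1:],.012))
E
```

```text
yaw,pitch,roll [-2.750e+00  3.599e+01  1.000e-02] [ 0.6103 -0.2853  0.1067] F [ 0.4 -0.2 -2.7] t 12.75 0.020872230211714568
[0.03, -2.57, -3.48] [-6.0, -0.0, 0.0]
[0.03, -5.51, -7.53] [-12.0, -0.0, 0.0]
[3.62, -5.2, -10.22] [-14.0, -0.0, 0.0]
[8.19, -4.17, -10.98] [-14.0, -0.0, 0.0]
[12.76, -3.13, -11.73] [-14.0, -0.0, 0.0]
[17.3, -2.49, -12.19] [-14.0, -0.0, 0.0]
[21.84, -1.86, -12.65] [-14.0, -0.0, 0.0]
[25.89, -1.21, -13.12] [-14.0, -0.0, 0.0]
[30.23, -0.57, -13.59] [-16.0, -0.0, 0.0]
[[351 328  10  12  99]] [[355.54545455 333.53535354]] [[ 0.43404683 -0.18771493  0.012     ]]
```

>>> {"name": "jog_arm", "arguments": {"increments": [[0,0,-2.6,-3.5,-4,0,0],[0,0,-5.5,-7.5,-10,0,0],[0,3.6,-5.2,-10.2,-14,0,0],[0,8.2,-4.2,-11,-14,0,0],[0,12.8,-3.1,-11.7,-14,0,0],[0,17.3,-2.5,-12.2,-14,0,0],[0,21.8,-1.9,-12.6,-14,0,0],[0,25.9,-1.2,-13.1,-14,0,0],[0,30.2,-0.6,-13.6,-16,0,0],[0,30.2,-0.6,-13.6,-16,0,0],[0,30.2,-0.6,-13.6,-16,0,0]]}}

```text
time: 13.85
tool_pos: [0.6997, 0.0139, 0.2203]
eef_rot: [-2.074, -1.982, 0.351]
contact_force: [1.3, -0.5, -0.7]
finger_gap: 0.0207
grip_force: 89.8
```

```bash
python3 - <<'E'
from h import *
ang()
plan([(.71,.013,.20,12,-2.75),(.715,.013,.185,5,-2.75),(.712,.013,.176,-4,-2.75),(.705,.013,.176,-8,-2.75),(.699,.013,.178,-11,-2.75),(.692,.013,.180,-15,-2.75),(.685,.013,.182,-19,-2.75),(.678,.013,.184,-23,-2.75),(.67,.013,.186,-27,-2.75),(.66,.013,.188,-32,-2.75),(.65,.013,.189,-37,-2.75),(.64,.013,.19,-42,-2.75),(.62,.013,.19,-52,-2.75)])
E
```

```text
yaw,pitch,roll [-2.61 20.01 -0.06] [0.6997 0.0139 0.2203] F [ 1.3 -0.5 -0.7] t 13.85 0.020740556732026728
[-0.04, 1.66, 1.55] [-8.0, 0.1, 0.1]
[-0.02, 2.65, 2.79] [-15.0, 0.1, 0.1]
[-0.03, 2.67, 3.74] [-24.0, 0.1, 0.2]
[-0.06, 2.02, 3.98] [-28.0, 0.1, 0.2]
[-0.09, 1.38, 3.99] [-31.0, 0.1, 0.2]
[-0.12, 0.66, 4.04] [-35.0, 0.1, 0.2]
[-0.15, -0.07, 4.1] [-39.0, 0.1, 0.2]
[-0.18, -0.79, 4.15] [-43.0, 0.1, 0.2]
[-0.22, -1.61, 4.23] [-47.0, 0.1, 0.2]
[-0.26, -2.62, 4.39] [-52.0, 0.0, 0.2]
[-0.31, -3.59, 4.63] [-57.0, 0.0, 0.2]
[-0.35, -4.56, 4.88] [-62.0, 0.0, 0.2]
[-0.44, -6.44, 5.57] [-72.0, 0.0, 0.2]
```

>>> {"name": "jog_arm", "arguments": {"increments": [[0,0,1.6,1.5,-8,0,0],[0,0,2.6,2.8,-15,0,0],[0,0,2.6,3.6,-23,0,0],[0,0,2.0,3.9,-28,0,0],[0,0,1.4,4.0,-31,0,0],[0,-0.1,0.7,4.0,-35,0,0],[0,-0.1,0.7,4.0,-35,0,0],[0,-0.1,0,4.1,-39,0,0],[0,-0.2,-0.8,4.1,-43,0,0],[0,-0.2,-1.6,4.2,-47,0,0],[0,-0.3,-2.6,4.4,-52,0,0],[0,-0.3,-4.6,4.9,-60,0,0]]}}

```text
time: 15.05
tool_pos: [0.6573, 0.0207, 0.187]
eef_rot: [1.931, 1.867, 0.587]
contact_force: [0.3, 1.4, -2.0]
finger_gap: 0.0209
grip_force: 89.9
```

>>> {"name": "jog_arm", "arguments": {"increments": [[0,0,0,0,-5,0,0],[0,0,0,0,-12,0,0],[0,0,0,0,-12,0,0],[0,0,0,0,-12,0,0],[0,0,0,0,-12,0,0],[0,0,0,0,-12,0,0]]}}

```text
time: 15.65
tool_pos: [0.6644, 0.0395, 0.1898]
eef_rot: [1.826, 1.808, 0.787]
contact_force: [-0.6, 0.0, -1.3]
finger_gap: 0.0211
grip_force: 89.8
```

```bash
python3 - <<'E'
from h import *
ang();s=cam('scene');save(s,'sc1');a=cam('side');save(a,'sd1')
A=cv2.resize(a['frame'][140:400,170:470],(600,520));B=cv2.resize(s['frame'][160:340,200:400],(200*2,360))
h=np.zeros((520,800,3),np.uint8);h[:,:500]=cv2.resize(A,(500,433))[0:433,:].repeat(1,0) if 0 else cv2.copyMakeBorder(cv2.resize(A,(500,433)),0,87,0,0,cv2.BORDER_CONSTANT)
h[:270,500:]=cv2.resize(B,(300,270));cv2.imwrite('pics/m1.png',h)
E
```

```text
yaw,pitch,roll [ -3.04 -42.25   6.4 ] [0.6644 0.0395 0.1898] F [-0.6  0.  -1.3] t 15.65 0.021072912631557517
```

View pics/m1.png

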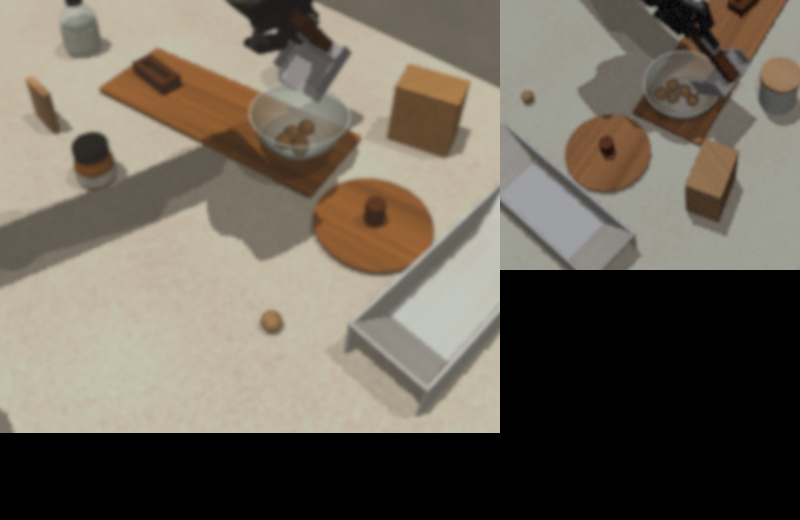

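Five balls are in the bowl. The stray ball rests on the counter at about side (332.6,332.6), scene (218,224.7).

```bash
cat >> h.py <<'E'
def ballpx(d,c,r=12):
    h=cv2.cvtColor(d['frame'],cv2.COLOR_BGR2HSV);m=(h[...,1]>80).astype(np.uint8)
    k=np.zeros_like(m);c=np.int32(c);k[c[1]-r:c[1]+r,c[0]-r:c[0]+r]=1
    n,l,st,cc=cv2.connectedComponentsWithStats(m*k);i=1+np.argmax(st[1:,4]);return cc[i],st[i]
def fix(s,a,X):
    ps,s1=ballpx(s,proj(s,[X])[0]);pa,s2=ballpx(a,proj(a,[X])[0]);print(ps,s1[2:],pa,s2[2:]);print(tri(s,ps,a,pa),plane(s,[ps],.012),plane(a,[pa],.012))
E
python3 - <<'E'
from h import *
s,a=load('sc1'),load('sd1')
print(tri(s,(218,224.7),a,(332.6,332.6)))
fix(s,a,(.42,-.165,.012))
w=load('w2')
E
```

```text
(array([ 0.40636285, -0.15580826,  0.01227827]), np.float64(0.0017217970843534628))
[217.91666667 224.02777778] [ 7  7 36] [333.03883495 332.55339806] [ 10  12 103]
(array([ 0.40614372, -0.15612831,  0.01437331]), np.float64(0.0036784295661128107)) [[ 0.40420049 -0.15339063  0.012     ]] [[ 0.40703936 -0.15712524  0.012     ]]
```

Ball is at about (.406,-.156), too near the base to scoop outward. I'll nudge it in +x with the scoop's side wall, then scoop it toward -y against the tray's outer wall. First, level the scoop.

>>> {"name": "jog_arm", "arguments": {"increments": [[0,0,0,-1,8,0,0],[0,0,0,-2,16,0,0],[0,0,0,-3,24,0,0],[0,0,0,-3,32,0,0],[0,0,0,-3,40,0,0],[0,0,0,-3,44,0,0],[0,0,0,-3,44,0,0],[0,0,0,-3,44,0,0]]}}

```text
time: 16.55
tool_pos: [0.6421, 0.0343, 0.2126]
eef_rot: [2.167, 2.219, 0.273]
contact_force: [0.8, 0.5, -2.0]
finger_gap: 0.0208
grip_force: 89.8
```

```bash
python3 - <<'E'
from h import *
ang();print(env.get_obs()['q'].round(2))
o=env.get_obs();p=o['tool_pos']
plan([tuple(p)+(0,0),(.62,-.02,.2,0,-10),(.58,-.05,.2,0,-20),(.54,-.08,.2,0,-28),(.50,-.11,.2,0,-36),(.46,-.14,.2,0,-44),(.42,-.17,.2,0,-52),(.38,-.19,.2,0,-60),(.355,-.193,.2,0,-68),(.345,-.193,.2,0,-76),(.345,-.193,.2,0,-84),(.345,-.193,.2,0,-90)])
E
```

```text
yaw,pitch,roll [ 0.93 -8.31  5.91] [0.6421 0.0343 0.2126] F [ 0.8  0.5 -2. ] t 16.55 0.020831823499546636
[-0.18  0.55  1.53  0.16  0.94 -0.29]
[0.0, 0.0, 0.0] [8.3, -6.0, 1.4]
[-5.46, -2.46, 0.36] [7.7, -6.7, 11.3]
[-8.32, -6.47, -0.53] [7.1, -7.4, 21.3]
[-11.18, -10.47, -1.41] [6.6, -7.9, 29.3]
[-14.03, -14.48, -2.3] [6.1, -8.4, 37.3]
[-16.89, -18.48, -3.18] [5.6, -8.9, 45.2]
[-19.75, -22.49, -4.06] [5.0, -9.3, 53.2]
[-21.62, -26.48, -4.84] [4.4, -9.8, 61.2]
[-21.84, -28.96, -5.23] [3.7, -10.2, 69.2]
[-21.81, -29.95, -5.37] [3.1, -10.6, 77.1]
[-21.81, -29.95, -5.37] [2.3, -10.9, 85.1]
[-21.81, -29.95, -5.37] [1.8, -11.2, 91.1]
```

>>> {"name": "jog_arm", "arguments": {"increments": [[0,-2,-1,0,8.3,-6,1.4],[0,-5.5,-2.5,0,7.7,-6.7,11],[0,-8.3,-6.5,-0.5,7.1,-7.4,20],[0,-11.2,-10.5,-1.4,6.6,-7.9,28],[0,-14,-14.5,-2.3,6.1,-8.4,36],[0,-16.9,-18.5,-3.2,5.6,-8.9,44],[0,-19.8,-22.5,-4.1,5,-9.3,52],[0,-21.6,-26.5,-4.8,4.4,-9.8,60],[0,-21.8,-29,-5.2,3.7,-10.2,68],[0,-21.8,-30,-5.4,3.1,-10.6,76],[0,-21.8,-30,-5.4,2.3,-10.9,84],[0,-21.8,-30,-5.4,1.8,-11.2,91]]}}

```text
time: 17.75
tool_pos: [0.3454, -0.1932, 0.1955]
eef_rot: [-3.137, 0.002, -0.007]
contact_force: [0.1, -0.9, -1.2]
finger_gap: 0.021
grip_force: 89.8
```

```bash
python3 - <<'E'
from h import *
ang();print(env.get_obs()['q'].round(2))
s=cam('scene');a=cam('side');save(s,'sc2');save(a,'sd2')
fix(s,a,(.406,-.156,.012))
E
```

```text
yaw,pitch,roll [-90.07   0.26   0.24] [ 0.3454 -0.1932  0.1955] F [ 0.1 -0.9 -1.2] t 17.75 0.0209857036189385
[-0.8   0.33  2.05  0.01  0.77  0.77]
[217.95  223.925] [ 7  7 40] [324.87053571 332.76785714] [ 13  24 224]
(array([ 0.39900336, -0.14741527,  0.00524204]), np.float64(0.006460508531425831)) [[ 0.4040335  -0.15309572  0.012     ]] [[ 0.39633244 -0.14684101  0.012     ]]
```

>>> {"name": "jog_arm", "arguments": {"increments": [[0,0,0,3,0,0,0],[0,0,0,6,0,0,0],[0,0,0,9,0,0,0],[0,0,0,10,0,0,0],[0,0,0,10.3,0,0,0],[0,0,0,10.3,0,0,0],[0,0.5,0,10.3,0,0,0],[0,1,0,10.3,0,0,0],[0,1.5,0,10.3,0,0,0],[0,2,0,10.3,0,0,0],[0,2.5,0,10.3,0,0,0],[0,3,0,10.3,0,0,0]]}}

```text
time: 19.05
tool_pos: [0.3774, -0.1896, 0.0921]
eef_rot: [-3.133, -0.013, -0.011]
contact_force: [-0.4, -0.3, -0.7]
finger_gap: 0.021
grip_force: 89.7
```

>>> {"name": "jog_arm", "arguments": {"increments": [[0,0.5,0,0,0,0,0],[0,1,0,0,0,0,0],[0,1.5,0,0,0,0,0],[0,2,0,0,0,0,0],[0,2.5,0,0,0,0,0],[0,3,0,0,0,0,0],[0,3.4,0,0,0,0,0],[0,3.8,0,0,0,0,0],[0,4,0,0,0,0,0],[0,4,0,0,0,0,0]]}}

```text
time: 20.05
tool_pos: [0.4171, -0.1893, 0.0922]
eef_rot: [-3.133, -0.013, -0.011]
contact_force: [-0.5, -0.1, -1.5]
finger_gap: 0.0214
grip_force: 89.7
```

```bash
python3 - <<'E'
from h import *
ang()
s=cam('scene');a=cam('side');save(s,'sc3');save(a,'sd3')
fix(s,a,(.468,-.156,.012))
E
```

```text
yaw,pitch,roll [-89.53   0.48   0.4 ] [ 0.4171 -0.1893  0.0922] F [-0.5 -0.1 -1.5] t 20.05 0.021404396353436994
[234.93181818 236.04545455] [ 7  7 44] [349.06896552 314.15172414] [ 10  19 145]
(array([ 0.46229476, -0.14795211,  0.00113721]), np.float64(0.0017879351932737232)) [[ 0.46842017 -0.15257368  0.012     ]] [[ 0.45667464 -0.15161257  0.012     ]]
```

>>> {"name": "jog_arm", "arguments": {"increments": [[0,-0.5,0,-3,0,0,0],[0,-0.5,0,-7,0,0,-5],[0,0,-1,-10,0,0,-13],[0,0,-2,-10,0,0,-21],[0,0,-3,-10,0,0,-29],[0,0,-4,-10,0,0,-37],[0,0,-5,-10,0,0,-45],[0,0,-6,-10,0,0,-53],[0,0,-7,-10,0,0,-61],[0,0,-8,-10,0,0,-69],[0,0,-9,-10,0,0,-77],[0,0,-10,-10,0,0,-85]]}}

```text
time: 21.35
tool_pos: [0.4147, -0.0896, 0.193]
eef_rot: [-2.3, -2.136, -0.017]
contact_force: [0.4, -1.2, -0.5]
finger_gap: 0.0208
grip_force: 90.0
```

```bash
python3 - <<'E'
from h import *
ang();s=cam('scene');save(s,'sc4');p,st=ballpx(s,(235,236));print(p,st,plane(s,[p],.012))
x,y,z=env.get_obs()['tool_pos']
L=[(x+(.471-x)*min(1,i/6),y+(-.052-y)*min(1,i/6),.195,0,5+min(85,8*i)) for i in range(1,12)]
plan(L)
E
```

```text
yaw,pitch,roll [-4.24 -0.3   0.54] [ 0.4147 -0.0896  0.193 ] F [ 0.4 -1.2 -0.5] t 21.35 0.020780087156841365
[235.14634146 236.14634146] [232 233   7   7  41] [[ 0.46910437 -0.15244781  0.012     ]]
[0.67, 0.91, -0.2] [0.3, -0.6, -17.0]
[1.34, 1.81, -0.19] [0.4, -0.6, -25.0]
[2.01, 2.71, -0.18] [0.4, -0.5, -33.0]
[2.67, 3.62, -0.17] [0.4, -0.5, -41.0]
[3.34, 4.52, -0.16] [0.5, -0.5, -49.0]
[4.01, 5.43, -0.15] [0.5, -0.4, -57.0]
[4.01, 5.43, -0.15] [0.6, -0.4, -65.0]
[4.01, 5.43, -0.15] [0.6, -0.4, -73.0]
[4.01, 5.43, -0.15] [0.6, -0.3, -81.0]
[4.01, 5.43, -0.15] [0.7, -0.3, -89.0]
[4.01, 5.43, -0.15] [0.7, -0.3, -94.0]
```

>>> {"name": "jog_arm", "arguments": {"increments": [[0,0.7,0.9,-0.2,0.3,-0.6,-8],[0,1.3,1.8,-0.2,0.3,-0.6,-16],[0,2,2.7,-0.2,0.4,-0.5,-24],[0,2.7,3.6,-0.2,0.4,-0.5,-32],[0,3.3,4.5,-0.2,0.5,-0.5,-40],[0,4,5.4,-0.2,0.5,-0.4,-48],[0,4,5.4,-0.2,0.6,-0.4,-56],[0,4,5.4,-0.2,0.6,-0.4,-64],[0,4,5.4,-0.2,0.6,-0.3,-72],[0,4,5.4,-0.2,0.7,-0.3,-80],[0,4,5.4,-0.2,0.7,-0.3,-88],[0,4,5.4,-0.2,0.7,-0.3,-91]]}}

```text
time: 22.6
tool_pos: [0.4718, -0.0547, 0.1956]
eef_rot: [0.096, 3.139, -0.003]
contact_force: [-0.6, -0.1, -1.6]
finger_gap: 0.0209
grip_force: 89.9
```

```bash
python3 - <<'E'
from h import *
ang()
w=load('w2')
plan([(.471,-.052,.12,0,87.25),(.471,-.052,.0885,0,87.25)])
# scene cast of tray outer wall is y ~ -.2297 at x .46
E
```

```text
yaw,pitch,roll [ 8.65e+01  1.00e-01 -4.00e-02] [ 0.4718 -0.0547  0.1956] F [-0.6 -0.1 -1.6] t 22.6 0.020920546876450664
[0.11, 0.28, 7.56] [-0.1, 0.0, -0.7]
[0.11, 0.29, 10.71] [-0.1, 0.0, -0.7]
```

>>> {"name": "jog_arm", "arguments": {"increments": [[0,0,0.2,4,0,0,0],[0,0,0.2,8,0,0,0],[0,0,0.2,10,0,0,0],[0,0,0.2,10.7,0,0,0],[0,0,0.2,10.8,0,0,0],[0,0,0,10.8,0,0,0],[0,0,-0.7,10.8,0,0,0],[0,0,-1.4,10.8,0,0,0],[0,0,-2.1,10.8,0,0,0],[0,0,-2.8,10.8,0,0,0],[0,0,-3.5,10.8,0,0,0],[0,0,-4.2,10.8,0,0,0]]}}

```text
time: 23.8
tool_pos: [0.4698, -0.0958, 0.0894]
eef_rot: [0.103, 3.138, -0.0]
contact_force: [0.4, 6.8, 10.3]
finger_gap: 0.021
grip_force: 91.3
```

```bash
python3 - <<'E'
from h import *
ang();s=cam('scene');save(s,'sc5');y=env.get_obs()['tool_pos'][1]
p,st=ballpx(s,proj(s,[(.469,y-.08,.012)])[0],10);print(p,st,plane(s,[p],.012))
E
```

```text
yaw,pitch,roll [86.24 -0.   -0.12] [ 0.4698 -0.0958  0.0894] F [ 0.4  6.8 10.3] t 23.8 0.02096450584509155
[229.15789474 241.5       ] [226 238   7   8  38] [[ 0.4680214  -0.17443772  0.012     ]]
```

>>> {"name": "jog_arm", "arguments": {"increments": [[0,0,-0.7,-0.05,0,0,0],[0,0,-1.4,-0.05,0,0,0],[0,0,-2.1,-0.05,0,0,0],[0,0,-2.8,-0.05,0,0,0],[0,0,-3.5,-0.05,0,0,0],[0,0,-4.0,-0.05,0,0,0],[0,0,-4.5,-0.05,0,0,0],[0,0,-5,-0.05,0,0,0],[0,0,-5.4,-0.05,0,0,0],[0,0,-5.6,-0.05,0,0,0],[0,0,-5.6,-0.05,0,0,0]]}}

```text
time: 24.95
tool_pos: [0.4662, -0.1519, 0.0894]
eef_rot: [0.101, 3.139, -0.001]
contact_force: [0.1, 5.5, 9.5]
finger_gap: 0.0213
grip_force: 91.2
```

```bash
python3 - <<'E'
from h import *
ang();s=cam('scene');save(s,'sc6');y=env.get_obs()['tool_pos'][1]
p,st=ballpx(s,proj(s,[(.469,-.217,.012)])[0],10);print(p,st,plane(s,[p],.014))
a=cam('side');save(a,'sd6');p,st=ballpx(a,proj(a,[(.469,-.217,.012)])[0],14);print(p,st,plane(a,[p],.014))
E
```

```text
yaw,pitch,roll [ 8.632e+01  2.000e-02 -7.000e-02] [ 0.4662 -0.1519  0.0894] F [0.1 5.5 9.5] t 24.95 0.02128856538327822
[217.83333333 250.66666667] [216 249   5   5  12] [[ 0.4650412  -0.21363733  0.014     ]]
[379.5483871  329.12903226] [377 326   7   9  31] [[ 0.47031147 -0.21392831  0.014     ]]
```

>>> {"name": "jog_arm", "arguments": {"increments": [[0,0,0.4,-0.05,3,0,0],[0,0,1.2,-0.1,8,0,0],[0,0,1.8,-0.1,12,0,0],[0,0,2.4,-0.1,16,0,0],[0,0,2.9,-0.1,20,0,0],[0,0,3.3,-0.1,24,0,0],[0,0,3.6,-0.2,28,0,0],[0,0,3.6,-1.5,28,0,0],[0,0,3.6,-1.5,28,0,0]]}}

```text
time: 25.95
tool_pos: [0.4697, -0.1166, 0.1039]
eef_rot: [-0.095, -3.036, 0.76]
contact_force: [0.2, -1.2, -1.3]
finger_gap: 0.021
grip_force: 90.0
```

```bash
python3 - <<'E'
from h import *
ang();s=cam('scene');save(s,'sc7');a=cam('side');save(a,'sd7')
o=env.get_obs();T=R.from_rotvec(o['eef_rot']).as_matrix();t=o['tool_pos']
h=cv2.cvtColor(a['frame'],cv2.COLOR_BGR2HSV);m=((h[...,1]>100)&(h[...,2]>90)).astype(np.uint8)
m[:250]=0;m[350:]=0;m[:,:300]=0;m[:,420:]=0
n,l,st,c=cv2.connectedComponentsWithStats(m)
for i in range(1,n):
    if st[i,4]>25:
        O,v=ray(a,[c[i]]);Q=(O-t)@T;V=(v@T)[0];X=Q+V*((.0754-Q[2])/V[2]);print(st[i],c[i].round(1),'scoop x,y',-X[1].round(3),X[0].round(3))
E
```

```text
yaw,pitch,roll [86.35 28.12 -0.27] [ 0.4697 -0.1166  0.1039] F [ 0.2 -1.2 -1.3] t 25.95 0.020965432480330212
[ 358  250   62   54 2398] [392.2 273.3] scoop x,y 0.002 -0.107
[361 300  11  12 109] [366.2 305.5] scoop x,y 0.028 -0.006
```

The ball is in the pan, resting at the rear wall. Carry it to the bowl.

```bash
python3 - <<'E'
from h import *
p=np.array([.4697,-.1166,.1039]);q=np.array([.70,.013,.22])
L=[(p[0],p[1],.15,28,86.3),(p[0],p[1]+.02,.2,27,80)]
for i in range(1,11):
    f=i/10; L.append((p[0]+f*(q[0]-p[0]),p[1]+.02+f*(q[1]-p[1]-.02),.22,27-.5*i,80-8*i))
plan(L)
E
```

```text
[-0.06, -2.15, -4.13] [-0.1, 0.2, -0.0]
[0.04, -2.74, -9.48] [-1.1, 3.1, 5.6]
[-2.19, -2.59, -11.82] [-1.6, 6.8, 12.7]
[-4.42, -1.49, -12.4] [-2.0, 10.4, 19.9]
[-6.65, -0.4, -12.98] [-2.5, 13.9, 27.1]
[-8.88, 0.7, -13.55] [-2.9, 17.3, 34.3]
[-11.11, 1.79, -14.13] [-3.3, 20.7, 41.5]
[-13.34, 2.89, -14.71] [-3.7, 24.1, 48.8]
[-15.57, 3.99, -15.28] [-4.0, 27.3, 56.1]
[-17.8, 5.08, -15.86] [-4.3, 30.5, 63.5]
[-20.03, 6.18, -16.44] [-4.6, 33.7, 70.8]
[-22.26, 7.27, -17.01] [-4.8, 36.7, 78.2]
```

>>> {"name": "jog_arm", "arguments": {"increments": [[0,0,-2.1,-4.1,0,0,0],[0,0,-2.7,-9.5,-1.1,3.1,5.6],[0,-2.2,-2.6,-11.8,-1.6,6.8,12.7],[0,-4.4,-1.5,-12.4,-2,10.4,19.9],[0,-6.6,-0.4,-13,-2.5,13.9,27.1],[0,-8.9,0.7,-13.5,-2.9,17.3,34.3],[0,-11.1,1.8,-14.1,-3.3,20.7,41.5],[0,-13.3,2.9,-14.7,-3.7,24.1,48.8],[0,-15.6,4,-15.3,-4,27.3,56.1],[0,-17.8,5.1,-15.9,-4.3,30.5,63.5],[0,-20,6.2,-16.4,-4.6,33.7,70.8],[0,-22.3,7.3,-17,-4.8,36.7,78.2]]}}

```text
time: 27.25
tool_pos: [0.7007, 0.0127, 0.218]
eef_rot: [-2.016, -2.003, 0.392]
contact_force: [1.2, -0.2, -0.8]
finger_gap: 0.021
grip_force: 89.7
```

```bash
python3 - <<'E'
from h import *
ang()
plan([(.71,.013,.20,12,0),(.715,.013,.185,5,0),(.712,.013,.176,-4,0),(.705,.013,.176,-8,0),(.699,.013,.178,-11,0),(.692,.013,.180,-15,0),(.685,.013,.182,-19,0),(.678,.013,.184,-23,0),(.67,.013,.186,-27,0),(.66,.013,.188,-32,0),(.65,.013,.189,-37,0)])
E
```

```text
yaw,pitch,roll [-0.37 22.12 -0.04] [0.7007 0.0127 0.218 ] F [ 1.2 -0.2 -0.8] t 27.25 0.02095250383669695
[0.03, 1.53, 1.32] [-10.1, -0.1, -0.4]
[0.04, 2.56, 2.52] [-17.1, -0.0, -0.4]
[0.04, 2.62, 3.47] [-26.1, -0.0, -0.4]
[0.03, 1.97, 3.73] [-30.1, -0.0, -0.4]
[0.03, 1.34, 3.77] [-33.1, 0.0, -0.4]
[0.02, 0.62, 3.85] [-37.1, 0.0, -0.4]
[0.02, -0.1, 3.93] [-41.1, 0.0, -0.4]
[0.02, -0.83, 4.0] [-45.1, 0.0, -0.4]
[0.01, -1.64, 4.12] [-49.1, 0.1, -0.4]
[0.0, -2.65, 4.31] [-54.1, 0.1, -0.4]
[-0.0, -3.61, 4.6] [-59.1, 0.1, -0.4]
```

>>> {"name": "jog_arm", "arguments": {"increments": [[0,0,1.5,1.3,-8,0,0],[0,0,2.6,2.5,-16,0,0],[0,0,2.6,3.5,-24,0,0],[0,0,2.0,3.7,-30,0,0],[0,0,1.3,3.8,-33,0,0],[0,0,0.6,3.9,-37,0,0],[0,0,0.6,3.9,-37,0,0],[0,0,-0.1,3.9,-41,0,0],[0,0,-0.8,4,-45,0,0],[0,0,-1.6,4.1,-49,0,0],[0,0,-2.6,4.3,-54,0,0],[0,0,-2.6,4.3,-54,0,0]]}}

```text
time: 28.45
tool_pos: [0.6561, 0.0141, 0.1866]
eef_rot: [1.913, 1.912, 0.542]
contact_force: [-0.5, 0.1, -1.4]
finger_gap: 0.0208
grip_force: 89.9
```

>>> {"name": "jog_arm", "arguments": {"increments": [[0,0,0,0,0,0,0],[0,0,0,0,0,0,0],[0,0,0,-2,8,0,0],[0,0,0,-4,16,0,0],[0,0,0,-6,24,0,0],[0,0,0,-6,32,0,0],[0,0,0,-6,32,0,0]]}}

```text
time: 29.15
tool_pos: [0.6332, 0.0125, 0.2426]
eef_rot: [2.216, 2.218, 0.003]
contact_force: [0.2, 0.1, -0.9]
finger_gap: 0.021
grip_force: 89.9
```

```bash
python3 - <<'E'
from h import *
ang()
s=cam('scene');save(s,'sc8');a=cam('side');save(a,'sd8')
# look for stray balls : orange blobs outside; count circles in the bowl
for n,d in(('scene',s),('side',a)):
    h=cv2.cvtColor(d['frame'],cv2.COLOR_BGR2HSV);m=((h[...,1]>90)&(h[...,2]>80)).astype(np.uint8)
    k,l,st,c=cv2.connectedComponentsWithStats(m)
    for i in range(1,k):
        if 15<st[i,4]<400: print(n,st[i].tolist(),plane(d,[c[i]],.012)[0].round(3))
x,y,z=env.get_obs()['tool_pos']
plan([(.64,-.03,.22,0,-2.75),(.632,-.07,.22,0,-2.75),(.625,-.12,.22,0,-2.75),(.615,-.165,.22,0,-2.75),(.605,-.21,.22,0,-2.75),(.60,-.255,.22,0,-2.75),(.60,-.2855,.21,0,-2.75),(.60,-.2855,.17,0,-2.75),(.60,-.2855,.13,0,-2.75)])
E
```

```text
yaw,pitch,roll [ 0.06 -0.35 -0.17] [0.6332 0.0125 0.2426] F [ 0.2  0.1 -0.9] t 29.15 0.02104395975146975
scene [161, 0, 12, 8, 72] [-0.498  0.462  0.012]
scene [127, 18, 14, 8, 47] [-0.504  0.303  0.012]
scene [364, 21, 19, 13, 201] [0.242 0.836 0.012]
scene [65, 55, 14, 9, 59] [-0.503  0.023  0.012]
scene [41, 68, 16, 11, 70] [-0.503 -0.07   0.012]
scene [321, 209, 7, 7, 34] [0.612 0.058 0.012]
scene [320, 217, 7, 7, 34] [0.625 0.034 0.012]
scene [305, 218, 6, 6, 31] [0.593 0.007 0.012]
scene [313, 222, 6, 7, 37] [0.62  0.008 0.012]
scene [325, 224, 6, 6, 31] [0.649 0.025 0.012]
scene [0, 352, 3, 13, 27] [ 0.269 -0.716  0.012]
scene [0, 384, 22, 16, 323] [ 0.355 -0.744  0.012]
side [63, 39, 44, 21, 319] [0.689 2.105 0.012]
side [85, 87, 3, 20, 41] [0.464 1.345 0.012]
side [63, 95, 7, 13, 25] [0.385 1.368 0.012]
side [69, 110, 11, 20, 48] [0.356 1.136 0.012]
side [85, 116, 15, 11, 49] [0.392 1.079 0.012]
side [75, 130, 26, 23, 263] [0.326 0.905 0.012]
side [339, 155, 6, 12, 57] [0.835 0.214 0.012]
side [357, 155, 8, 14, 81] [0.865 0.172 0.012]
side [80, 157, 16, 19, 120] [0.286 0.774 0.012]
side [186, 186, 19, 33, 230] [0.429 0.362 0.012]
side [331, 211, 28, 16, 267] [0.65  0.035 0.012]
side [368, 218, 18, 23, 200] [ 0.677 -0.039  0.012]
side [215, 233, 23, 14, 144] [0.403 0.18  0.012]
side [356, 241, 12, 9, 49] [ 0.612 -0.052  0.012]
[-4.33, 1.03, 1.97] [0.1, 0.0, 2.8]
[-8.33, 0.22, 1.98] [0.1, 0.0, 2.8]
[-13.33, -0.49, 1.98] [0.1, 0.0, 2.8]
[-17.83, -1.49, 1.98] [0.1, 0.0, 2.8]
[-22.33, -2.5, 1.98] [0.1, 0.0, 2.8]
[-26.83, -3.01, 1.99] [0.1, 0.0, 2.8]
[-29.87, -3.01, 2.99] [0.1, 0.0, 2.8]
[-29.87, -3.02, 6.99] [0.1, 0.0, 2.8]
[-29.87, -3.03, 10.99] [0.1, 0.0, 2.8]
```

>>> {"name": "jog_arm", "arguments": {"increments": [[0,-4.3,1,1,0,0,2.8],[0,-8.3,0.2,2,0,0,2.8],[0,-13.3,-0.5,2,0,0,2.8],[0,-17.8,-1.5,2,0,0,2.8],[0,-22.3,-2.5,2,0,0,2.8],[0,-26.8,-3,2,0,0,2.8],[0,-29.9,-3,3,0,0,2.8],[0,-29.9,-3,7,0,0,2.8],[0,-29.9,-3,9,0,0,2.8],[0,-29.9,-3,9,0,0,2.8]]}}

```text
time: 30.25
tool_pos: [0.5947, -0.2837, 0.1453]
eef_rot: [-2.267, -2.16, 0.004]
contact_force: [-0.3, 0.1, -1.0]
finger_gap: 0.0204
grip_force: 89.8
```

```bash
python3 - <<'E'
from h import *
ang()
s=cam('scene');save(s,'sc9');a=cam('side');save(a,'sd9')
h=cv2.cvtColor(s['frame'],cv2.COLOR_BGR2HSV);m=((h[...,1]>90)&(h[...,2]>80)).astype(np.uint8);m[:195]=0;m[235:]=0;m[:,:285]=0;m[:,350:]=0
k,l,st,c=cv2.connectedComponentsWithStats(m)
for i in range(1,k): print(st[i].tolist(),plane(s,[c[i]],.03)[0].round(3))
A=cv2.resize(s['frame'][185:250,275:355],(640,520),interpolation=cv2.INTER_CUBIC);cv2.imwrite('pics/bowl.png',A)
plan([(.60,-.2855,.10,0,-2.75),(.60,-.2855,.094,0,-2.75)])
E
```

```text
yaw,pitch,roll [-2.77  0.53  0.29] [ 0.5947 -0.2837  0.1453] F [-0.3  0.1 -1. ] t 30.25 0.020408596988914923
[333, 195, 17, 40, 210] [0.662 0.089 0.03 ]
[304, 209, 28, 21, 268] [0.623 0.017 0.03 ]
[292, 225, 8, 10, 53] [ 0.595 -0.045  0.03 ]
[-0.05, 0.24, 4.95] [-0.1, -0.0, 0.0]
[-0.05, 0.24, 5.55] [-0.1, -0.0, 0.0]
```

>>> {"name": "jog_arm", "arguments": {"increments": [[0,0,0.2,2,0,0,0],[0,0,0.2,4,0,0,0],[0,0,0.2,4.8,0,0,0],[0,0,0.2,5.2,0,0,0],[0,0,0.2,5.2,0,0,0],[0.3,0,0.2,5.2,0,0,0],[0.7,0,0.2,5.2,0,0,0],[1,0,0.2,5.2,0,0,0],[1,0,0.2,5.2,0,0,0],[1,0,0.2,5.2,0,0,0],[1,0,0.2,2,0,0,0],[1,0,0.2,-2,0,0,0]]}}

```text
time: 31.55
tool_pos: [0.5989, -0.2846, 0.1683]
eef_rot: [-2.268, -2.164, 0.003]
contact_force: [0.1, -0.2, -0.1]
finger_gap: 0.0855
grip_force: 0.0
```

```bash
python3 - <<'E'
from h import *
ang()
x,y,z=env.get_obs()['tool_pos']
plan([(x,y,.22,0,-2.75),(.60,-.25,.25,0,0),(.60,-.20,.27,0,0),(.60,-.15,.27,0,0),(.60,-.10,.27,0,0),(.61,-.05,.27,0,0)])
E
```

```text
yaw,pitch,roll [-2.71  0.36  0.2 ] [ 0.5989 -0.2846  0.1683] F [ 0.1 -0.2 -0.1] t 31.55 0.08552262337227526
[0.02, -0.03, -5.17] [-0.4, -0.2, 0.0]
[3.48, -0.11, -8.15] [-0.4, -0.2, -2.7]
[8.49, -0.36, -10.13] [-0.4, -0.2, -2.7]
[13.48, -0.59, -10.12] [-0.4, -0.2, -2.7]
[18.47, -0.83, -10.1] [-0.4, -0.2, -2.7]
[23.52, -0.07, -10.09] [-0.4, -0.2, -2.7]
```

>>> {"name": "jog_arm", "arguments": {"increments": [[1,0,0,-4,0,0,0],[1,3.5,-0.1,-8,-0.4,-0.2,-2.7],[1,8.5,-0.4,-10,-0.4,-0.2,-2.7],[1,13.5,-0.6,-10,-0.4,-0.2,-2.7],[1,18.5,0,-10,-0.4,-0.2,-2.7],[1,18.5,0,-10,-0.4,-0.2,-2.7],[1,18.5,0,-10,-0.4,-0.2,-2.7],[1,18.5,0,-10,-0.4,-0.2,-2.7]]}}

```text
time: 32.35
tool_pos: [0.6093, -0.1016, 0.27]
eef_rot: [2.216, 2.216, 0.002]
contact_force: [-0.4, 0.5, -0.4]
finger_gap: 0.0855
grip_force: 0.0
```

```bash
python3 - <<'E'
from h import *
ang()
w=cam('wrist');save(w,'w5');print(env.get_obs()['tool_pos'])
print('proj bowl',proj(w,[(.636,.016,.03),(.566,.016,.072),(.706,.016,.072),(.636,-.054,.072),(.598,-.145,.046)]).round(0).tolist())
g=cv2.cvtColor(w['frame'],cv2.COLOR_BGR2GRAY)
h=cv2.cvtColor(w['frame'],cv2.COLOR_BGR2HSV)
u,v=proj(w,[(.636,.016,.03)])[0].astype(int)
G=g[max(0,v-55):v+55,u-55:u+55]
c=cv2.HoughCircles(cv2.resize(G,None,fx=4,fy=4,interpolation=cv2.INTER_CUBIC),cv2.HOUGH_GRADIENT,1,30,param1=120,param2=18,minRadius=26,maxRadius=46)
print(None if c is None else (c[0]/4).round(1).tolist())
# knob: dark brown blob near projection
u,v=proj(w,[(.598,-.145,.046)])[0].astype(int);f=w['frame'].astype(int)
m=((h[...,2]<95)&(f[...,2]>f[...,0]+15)).astype(np.uint8);k=np.zeros_like(m);k[v-25:v+25,u-28:u+28]=1
n,l,st,c=cv2.connectedComponentsWithStats(m*k);i=1+np.argmax(st[1:,4]);print('knob',st[i],c[i],plane(w,[c[i]],.046))
A=cv2.resize(w['frame'][:270,220:420],(400,540));B=w['frame'][:270,220:420]
cv2.imwrite('pics/w5c.png',A)
E
```

```text
yaw,pitch,roll [-0.   -0.33 -0.25] [ 0.6093 -0.1016  0.27  ] F [-0.4  0.5 -0.4] t 32.35 0.08552599172348725
[ 0.6093008  -0.10214868  0.26990549]
proj bowl [[337.0, 76.0], [271.0, 70.0], [409.0, 70.0], [339.0, 140.0], [305.0, 212.0]]
[[73.9000015258789, 54.900001525878906, 10.800000190734863], [60.400001525878906, 42.599998474121094, 10.800000190734863]]
knob [289 192  26  31 572] [302.53321678 206.83566434] [[ 0.59516068 -0.13765003  0.046     ]]
```

```bash
python3 - <<'E'
from h import *
plan([(.597,-.1445,.20,0,0),(.597,-.1445,.043,0,0)])
s=cam('scene');a=cam('side');save(s,'sc10');save(a,'sd10')
poly=np.float32([(.44,-.225,.02),(.745,-.24,.02),(.745,-.345,.02),(.44,-.335,.02)])
for n,d in(('scene',s),('side',a)):
    h=cv2.cvtColor(d['frame'],cv2.COLOR_BGR2HSV);m=((h[...,1]>80)&(h[...,2]>60)).astype(np.uint8)
    k=np.zeros_like(m);cv2.fillPoly(k,[proj(d,poly).astype(np.int32)],1)
    N,l,st,c=cv2.connectedComponentsWithStats(m*k);print(n,[ (st[i].tolist(),c[i].round().tolist()) for i in range(1,N) if st[i,4]>8])
h=s['frame'][185:250,275:355];w=load('w5')
M=np.zeros((560,800,3),np.uint8);M[:540,:400]=cv2.resize(w['frame'][:270,220:420],(400,540));M[:325,400:]=cv2.resize(h,(400,325),interpolation=cv2.INTER_CUBIC)
cv2.imwrite('pics/m2.png',M)
E
```

```text
[-4.21, -1.26, 7.0] [0.3, 0.2, -0.1]
[-4.14, -1.35, 22.7] [0.3, 0.2, -0.1]
scene [([219, 273, 9, 9, 51], [223.0, 277.0])]
side [([449, 278, 15, 12, 114], [456.0, 284.0])]
```

>>> {"name": "jog_arm", "arguments": {"increments": [[1,-2,-0.6,4,0,0,0],[1,-4.2,-1.2,8,0,0,0],[1,-4.2,-1.2,12,0,0,0],[1,-4.2,-1.2,16,0,0,0],[1,-4.2,-1.2,20,0,0,0],[1,-4.2,-1.2,22.4,0,0,0],[1,-4.2,-1.2,22.7,0,0,0],[1,-4.2,-1.2,22.7,0,0,0]]}}

```text
time: 33.3
tool_pos: [0.5984, -0.1445, 0.0426]
eef_rot: [2.219, 2.216, 0.002]
contact_force: [-0.4, -0.2, 0.2]
finger_gap: 0.0855
grip_force: 0.0
```

```bash
python3 - <<'E'
from h import *
ang()
E
```

```text
yaw,pitch,roll [-0.09 -0.28 -0.17] [ 0.5984 -0.1445  0.0426] F [-0.4 -0.2  0.2] t 33.3 0.08548531382312445
```

View pics/m2.png

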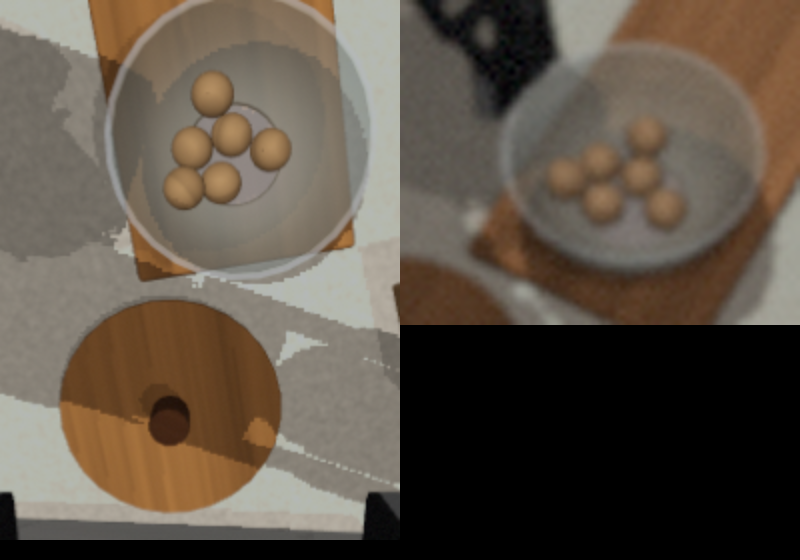

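All six balls are in the bowl, and the cover knob is at (168,420). Replace the cover.

>>> {"name": "jog_arm", "arguments": {"increments": [[0,0,0,0,0,0,0],[0,0,0,0,0,0,0],[0,0,0,0,0,0,0],[0,0,0,0,0,0,0],[0,0,0,0,0,0,0],[0,0,0,-4,0,0,0],[0,0,0,-8,0,0,0],[0,0,0,-9.5,0,0,0],[0,3.5,0.8,-9.5,0,0,0],[0,7,1.6,-9.5,0,0,0],[0,10.5,2.4,-9.5,0,0,0],[0,13.5,3.1,-9.5,0,0,0]], "grip_force": 40}}

```text
time: 34.5
tool_pos: [0.6285, -0.0063, 0.1371]
eef_rot: [2.218, 2.218, 0.002]
contact_force: [0.2, -0.6, -1.6]
finger_gap: 0.025
grip_force: 39.9
```

>>> {"name": "jog_arm", "arguments": {"increments": [[0,2.5,0.6,0,0,0,0],[0,2.5,0.6,0,0,0,0],[0,2.5,0.6,0,0,0,0],[0,2.5,0.6,1,0,0,0],[0,2.5,0.6,2,0,0,0],[0,2.5,0.6,2.6,0,0,0],[0,2.5,0.6,2.8,0,0,0],[0,2.5,0.6,2.8,0,0,0]]}}

```text
time: 35.3
tool_pos: [0.6341, 0.0158, 0.1104]
eef_rot: [2.219, 2.217, -0.001]
contact_force: [-4.1, 0.7, 7.5]
finger_gap: 0.0244
grip_force: 40.7
```

>>> {"name": "jog_arm", "arguments": {"increments": [[0,0,0,0,0,0,0],[0.4,0,0,0,0,0,0],[0.8,0,0,0,0,0,0],[1,0,0,0,0,0,0],[1,0,0,0,0,0,0],[1,0,0,-4,0,0,0],[1,-3,0,-8,0,0,0],[1,-6,0,-12,0,0,0],[1,-8,0,-15,0,0,0],[1,-8,0,-15,0,0,0],[1,-8,0,-15,0,0,0]]}}

```text
time: 36.4
tool_pos: [0.6343, -0.0631, 0.2606]
eef_rot: [2.217, 2.215, 0.004]
contact_force: [0.5, -0.0, -1.1]
finger_gap: 0.0855
grip_force: 0.0
```

```bash
python3 - <<'E'
from h import *
ang()
w=cam('wrist');save(w,'w6')
w0=load('w0') if 0 else load('wrist0')
def disc(d,X):
    h=cv2.cvtColor(d['frame'],cv2.COLOR_BGR2HSV);f=d['frame'].astype(int)
    g=cv2.cvtColor(d['frame'],cv2.COLOR_BGR2GRAY)
    u,v=proj(d,[X])[0]
    # radial edge search on saturation, rays away from the board (board is to +y = image up)
    S=cv2.GaussianBlur(h[...,1],(3,3),0).astype(float);pts=[]
    r0=np.linalg.norm(proj(d,[(X[0]+.076,X[1],X[2])])[0]-(u,v))
    for a in np.deg2rad(np.arange(-30,211,5)):
        rr=np.arange(r0-10,r0+10,.5);xs=(u+rr*np.cos(a)).astype(np.float32);ys=(v+rr*np.sin(a)).astype(np.float32)
        p=cv2.remap(S.astype(np.float32),xs[None],ys[None],cv2.INTER_LINEAR)[0];g=np.diff(p);i=np.argmin(g)
        if g[i]<-4: pts.append((xs[i],ys[i]))
    P=plane(d,pts,X[2])[:,:2]
    for _ in range(3):
        A=np.c_[2*P,np.ones(len(P))];s=np.linalg.lstsq(A,(P**2).sum(1),rcond=None)[0];c=s[:2];r=np.sqrt(s[2]+c@c);e=np.abs(np.linalg.norm(P-c,axis=1)-r);P=P[e<max(.001,2*np.median(e))]
    print('disc',c.round(4),r.round(4),len(P),e.max().round(4))
disc(w0,(.6365,.0165,.078));disc(w,(.635,.016,.078))
E
```

```text
yaw,pitch,roll [-0.06 -0.4  -0.2 ] [ 0.6343 -0.0631  0.2606] F [ 0.5 -0.  -1.1] t 36.4 0.08545950913949243
disc [0.6361 0.0161] 0.0747 48 0.0008
disc [0.6333 0.0132] 0.0746 48 0.0008
```

>>> {"name": "jog_arm", "arguments": {"increments": [[1,4,-2,-1,0,0,0],[1,8,-4,-2,0,0,0],[1,12,-6,-2,0,0,0],[1,16,-8,-2,0,0,0],[1,20,-10,-2,0,0,0],[1,24,-12,-2,0,0,0],[1,26,-13,-2,0,0,0],[1,26,-13,-2,0,0,0],[1,26,-13,-2,0,0,0],[1,26,-13,-2,0,0,0]]}}

```text
time: 37.45
tool_pos: [0.5043, 0.1968, 0.2776]
eef_rot: [2.217, 2.217, 0.0]
contact_force: [-0.2, 0.2, -0.2]
finger_gap: 0.0855
grip_force: 0.0
```

```bash
python3 - <<'E'
from h import *
ang()
w=cam('wrist');save(w,'w7');f=w['frame'];h=cv2.cvtColor(f,cv2.COLOR_BGR2HSV)
print('proj foot,plaque,jar',proj(w,[(.5925,.2827,.034),(.415,.32,.075),(.41,.175,.062)]).round().tolist())
m=((h[...,1]>70)).astype(np.uint8);m[245:]=0
n,l,st,c=cv2.connectedComponentsWithStats(m)
for i in range(1,n):
    if st[i,4]>150:
        pts=np.argwhere(l==i)[:,::-1].astype(np.float32);r=cv2.minAreaRect(pts);print(st[i],c[i].round(1),'hsv',h[l==i].mean(0).round(),r)
E
```

```text
yaw,pitch,roll [-0.01 -0.26 -0.23] [0.5043 0.1968 0.2776] F [-0.2  0.2 -0.2] t 37.45 0.0854812067437249
proj foot,plaque,jar [[388.0, 105.0], [227.0, 65.0], [236.0, 198.0]]
[ 220   25   28   68 1537] [233.1  60. ] hsv [ 16. 124. 104.] ((233.74404907226562, 58.49432373046875), (67.56312561035156, 26.109220504760742), 88.66777801513672)
[  322    43   123   202 20439] [387.5 145.2] hsv [ 14. 164. 131.] ((384.0995788574219, 146.9933624267578), (201.55258178710938, 113.2818603515625), 86.18592071533203)
[219 166  40  39 394] [245.2 178.7] hsv [ 22. 170.  75.] ((242.7880401611328, 180.9951171875), (42.54014587402344, 24.44560432434082), 44.02898025512695)
[ 502  209   64   36 1882] [534.5 228.8] hsv [ 17. 114. 169.] ((533.5, 226.5), (35.0, 63.0), 90.0)
```

```bash
python3 - <<'E'
from h import *
w=load('w7');h=cv2.cvtColor(w['frame'],cv2.COLOR_BGR2HSV);V=h[...,2]
print('plaque V');
for v in range(20,98,4): print(v,V[v,214:254].tolist())
print('foot V')
for v in range(58,150,5): print(v,V[v,355:425:2].tolist())
E
```

```text
plaque V
20 [170, 170, 172, 173, 169, 170, 171, 172, 171, 171, 171, 173, 173, 174, 176, 179, 179, 180, 178, 175, 172, 178, 183, 183, 183, 183, 184, 185, 184, 183, 181, 183, 184, 184, 184, 184, 182, 182, 184, 184]
24 [174, 176, 177, 175, 173, 173, 174, 167, 161, 163, 161, 159, 161, 167, 174, 173, 169, 168, 172, 178, 180, 181, 185, 184, 184, 184, 184, 184, 184, 185, 183, 182, 182, 183, 184, 184, 184, 184, 184, 184]
28 [176, 175, 177, 180, 180, 169, 160, 171, 176, 175, 174, 174, 174, 175, 177, 175, 156, 113, 83, 129, 173, 180, 182, 182, 184, 184, 180, 181, 181, 182, 184, 184, 184, 183, 183, 183, 183, 182, 183, 184]
32 [172, 170, 172, 174, 174, 167, 161, 170, 174, 174, 175, 176, 177, 176, 176, 173, 153, 113, 74, 65, 70, 73, 73, 158, 182, 184, 184, 183, 183, 183, 184, 184, 184, 184, 184, 184, 184, 184, 184, 184]
36 [171, 173, 174, 175, 175, 175, 168, 173, 178, 177, 176, 174, 173, 174, 174, 175, 156, 119, 75, 64, 63, 65, 70, 71, 72, 71, 124, 174, 184, 184, 184, 185, 184, 184, 183, 182, 184, 184, 183, 180]
40 [174, 174, 175, 177, 175, 171, 161, 163, 168, 170, 172, 174, 176, 177, 177, 176, 1
[... 5317 characters left out ...]
156]
133 [157, 160, 158, 157, 144, 142, 85, 39, 105, 109, 104, 97, 85, 81, 73, 72, 71, 74, 77, 93, 97, 97, 107, 147, 152, 160, 161, 160, 158, 157, 160, 161, 159, 159, 155]
138 [155, 161, 159, 157, 159, 158, 47, 39, 108, 107, 104, 105, 105, 99, 93, 90, 92, 95, 96, 97, 98, 96, 127, 147, 149, 158, 161, 160, 157, 158, 159, 161, 159, 160, 156]
143 [154, 159, 159, 158, 159, 158, 159, 154, 149, 158, 164, 161, 156, 150, 143, 153, 155, 152, 149, 146, 142, 144, 148, 147, 146, 157, 161, 161, 157, 157, 159, 161, 159, 159, 156]
148 [153, 157, 160, 157, 157, 158, 158, 157, 149, 153, 166, 163, 157, 152, 143, 150, 155, 153, 149, 147, 145, 145, 146, 147, 143, 155, 161, 160, 158, 158, 160, 161, 159, 158, 158]
```

```bash
python3 - <<'E'
from h import *
w=load('w7')
P=plane(w,[(219.6,24.3),(230.8,26),(231.7,86.8),(221,86)],.075);print('plaque',P.round(4).tolist(),P.mean(0))
Lp=plane(w,[(376,73),(373.3,103),(369.5,138)],.034);Rp=plane(w,[(406,73),(402.5,103),(398,138)],.034);print('foot',Lp.round(4).tolist(),Rp.round(4).tolist())
c=((Lp+Rp)/2);print(c.round(4), np.degrees(np.arctan2(-(c[0,0]-c[2,0]),c[0,1]-c[2,1])))
print('slot ends',plane(w,[(389.5,75.5),(384.5,132)],.034).round(4).tolist(),'foot ends',plane(w,[(390,67.5),(384,141)],.034).round(4).tolist())
print(env.get_obs()['tool_pos'])
x,y,_=P.mean(0)
plan([(x,y-.085,.25,0,0)])
E
```

```text
plaque [[0.4099, 0.3578, 0.075], [0.421, 0.3561, 0.075], [0.418, 0.2986, 0.075], [0.4068, 0.2995, 0.075]] [0.41395715 0.32800758 0.075     ]
foot [[0.5765, 0.3179, 0.034], [0.575, 0.2844, 0.034], [0.5725, 0.2433, 0.034]] [[0.6117, 0.3182, 0.034], [0.6101, 0.2846, 0.034], [0.6077, 0.2434, 0.034]]
[[0.5941 0.318  0.034 ]
 [0.5926 0.2845 0.034 ]
 [0.5901 0.2433 0.034 ]] -3.095751159554611
slot ends [[0.5925, 0.3153, 0.034], [0.5906, 0.2505, 0.034]] foot ends [[0.5926, 0.324, 0.034], [0.5906, 0.2397, 0.034]]
[0.5045602  0.19652528 0.27777672]
[4.65, -9.08, 2.72] [0.3, 0.2, -0.1]
```

>>> {"name": "jog_arm", "arguments": {"increments": [[1,2,-4,1,0,0,0],[1,4,-8,2,0,0,0],[1,4.6,-9,2.8,0,0,0],[1,4.6,-9,2.8,0,0,0],[1,4.6,-9,2.8,0,0,0],[1,4.6,-9,2.8,0,0,0]]}}

```text
time: 38.1
tool_pos: [0.4168, 0.2428, 0.2504]
eef_rot: [2.217, 2.214, 0.006]
contact_force: [-0.0, 0.9, 0.7]
finger_gap: 0.0856
grip_force: 0.0
```

```bash
cat >> h.py <<'E'
def edge(d,p,q,sgn,ch=2):
    """sub-pixel strongest V step along p->q, sgn +1 rising, -1 falling"""
    V=cv2.cvtColor(d['frame'],cv2.COLOR_BGR2HSV)[...,ch].astype(np.float32)
    p,q=np.array(p,float),np.array(q,float);n=int(np.linalg.norm(q-p)*4);t=np.linspace(0,1,n);X=(p+(q-p)*t[:,None]).astype(np.float32)
    s=cv2.GaussianBlur(cv2.remap(V,X[None,:,0],X[None,:,1],cv2.INTER_LINEAR),(9,1),0)[0];g=np.gradient(s)*sgn;i=np.argmax(g);return X[i],g[i].round(1)
E
python3 - <<'E'
from h import *
ang()
w=cam('wrist');save(w,'w8');h=cv2.cvtColor(w['frame'],cv2.COLOR_BGR2HSV);V=h[...,2]
c=proj(w,[(.414,.328,.075)])[0].astype(int);print(c)
for v in range(c[1]-42,c[1]+44,6): print(v,V[v,c[0]-16:c[0]+18].tolist())
print('col',V[c[1]-46:c[1]-20,c[0]-1].tolist(),V[c[1]+20:c[1]+48,c[0]-1].tolist())
E
```

```text
yaw,pitch,roll [-0.09 -0.5  -0.17] [0.4168 0.2428 0.2504] F [-0.   0.9  0.7] t 38.1 0.08556229561992128
[310 101]
59 [179, 180, 181, 182, 181, 180, 177, 177, 180, 181, 181, 181, 181, 181, 181, 180, 179, 181, 181, 181, 180, 180, 181, 181, 182, 181, 181, 181, 180, 181, 181, 181, 181, 182]
65 [168, 170, 171, 170, 168, 169, 170, 172, 175, 176, 179, 179, 178, 179, 180, 179, 178, 178, 178, 179, 181, 182, 181, 182, 182, 181, 181, 179, 180, 181, 181, 181, 181, 181]
71 [172, 172, 171, 172, 173, 174, 173, 172, 171, 172, 172, 166, 166, 176, 179, 178, 178, 178, 178, 178, 178, 179, 178, 161, 163, 179, 181, 181, 181, 179, 178, 181, 181, 182]
77 [170, 168, 167, 166, 167, 170, 172, 174, 172, 171, 170, 137, 162, 177, 178, 179, 178, 179, 178, 178, 178, 178, 176, 153, 151, 175, 179, 180, 181, 181, 181, 181, 181, 181]
83 [175, 175, 174, 172, 173, 175, 177, 177, 177, 174, 172, 123, 159, 176, 178, 178, 178, 178, 179, 179, 178, 178, 169, 134, 134, 134, 132, 131, 174, 178, 178, 180, 181, 181]
89 [170, 170, 170, 168, 167, 168, 170, 172, 171, 170, 170, 146, 166, 178, 178, 179, 178, 178, 178, 178, 178, 178, 16
[... 1204 characters left out ...]
 140, 123, 90, 129, 132, 132, 133, 134, 135, 134, 131, 130, 131, 132, 134]
137 [182, 181, 181, 178, 177, 179, 181, 181, 181, 181, 178, 178, 177, 178, 179, 180, 178, 177, 178, 178, 178, 181, 180, 181, 179, 179, 145, 139, 140, 140, 139, 138, 136, 137]
143 [182, 181, 182, 179, 178, 178, 178, 178, 178, 178, 178, 178, 178, 178, 177, 179, 181, 181, 181, 181, 182, 179, 178, 178, 178, 177, 179, 181, 181, 182, 182, 182, 181, 181]
col [181, 180, 178, 179, 180, 182, 181, 181, 181, 181, 179, 178, 180, 174, 159, 172, 178, 179, 179, 178, 178, 178, 179, 178, 178, 178] [153, 149, 145, 145, 147, 146, 144, 142, 139, 137, 137, 125, 109, 178, 178, 178, 180, 181, 180, 177, 178, 178, 179, 179, 178, 178, 178, 178]
```

```bash
python3 - <<'E'
from h import *
w=load('w8')
L=plane(w,[(304.8,77),(304.4,95),(303.5,119),(302.7,131)],.075);Rr=plane(w,[(316.6,77),(315.8,101),(314.9,119),(313.9,131)],.075)
for P in(L,Rr):
    k=np.polyfit(P[:,1],P[:,0],1);print(k,'yaw',-np.degrees(k[0]),'x at .328',np.polyval(k,.328))
print('ends',plane(w,[(309.5,69),(308.5,133.5)],.075))
print(env.get_obs()['tool_pos'])
E
```

```text
[0.05072398 0.39099209] yaw -2.9062699508599605 x at .328 0.4076295554923465
[0.05179866 0.40183922] yaw -2.9678445523085473 x at .328 0.4188291820593198
ends [[0.41314496 0.3577206  0.075     ]
 [0.41179967 0.2980677  0.075     ]]
[0.41653721 0.24276541 0.25032286]
```

```bash
python3 - <<'E'
from h import *
plan([(.4132,.328,.15,0,-2.93),(.4132,.328,.058,0,-2.93)]);ang()
E
```

```text
[8.55, -0.43, 10.0] [0.5, 0.2, 2.8]
[8.58, -0.51, 19.2] [0.5, 0.2, 2.8]
yaw,pitch,roll [-0.09 -0.47 -0.17] [0.4165 0.2428 0.2503] F [ 0.7 -1.   0.7] t 38.15 0.08575093976229937
```

>>> {"name": "jog_arm", "arguments": {"increments": [[1,4,-0.2,3,0.5,0.2,2.8],[1,8,-0.4,6,0.5,0.2,2.8],[1,8.6,-0.5,10,0.5,0.2,2.8],[1,8.6,-0.5,13,0.5,0.2,2.8],[1,8.6,-0.5,16,0.5,0.2,2.8],[1,8.6,-0.5,19.1,0.5,0.2,2.8],[1,8.6,-0.5,19.2,0.5,0.2,2.8],[0,8.6,-0.5,19.2,0.5,0.2,2.8],[0,8.6,-0.5,19.2,0.5,0.2,2.8],[0,8.6,-0.5,19.2,0.5,0.2,2.8],[0,8.6,-0.5,19.2,0.5,0.2,2.8],[0,8.6,-0.5,19.2,0.5,0.2,2.8]], "grip_force": 35}}

```text
time: 39.35
tool_pos: [0.411, 0.3288, 0.0585]
eef_rot: [-2.274, -2.166, -0.0]
contact_force: [-0.9, 0.3, 0.8]
finger_gap: 0.0127
grip_force: 0.0
```

>>> {"name": "jog_arm", "arguments": {"increments": [[0,0,0,0,0,0,0],[0,0,0,0,0,0,0],[0,0,0,0,0,0,0]]}}

```text
time: 39.65
tool_pos: [0.4109, 0.3288, 0.0585]
eef_rot: [-2.274, -2.165, 0.0]
contact_force: [-0.7, -0.2, 6.5]
finger_gap: 0.0116
grip_force: 36.1
```

```bash
python3 - <<'E'
from h import *
ang();x,y,z=env.get_obs()['tool_pos']
plan([(x,y,.16,0,-2.93),(.5925,.19,.25,0,-2.93)])
E
```

```text
yaw,pitch,roll [-2.79  0.08  0.05] [0.4109 0.3288 0.0585] F [-0.7 -0.2  6.5] t 39.65 0.01156278937544098
[0.01, -0.01, -10.15] [-0.1, -0.1, 0.1]
[-12.96, 18.79, -19.19] [-0.1, -0.1, 0.1]
```

>>> {"name": "jog_arm", "arguments": {"increments": [[0,0,0,-4,0,0,0],[0,0,0,-8,0,0,0],[0,-2,3,-12,0,0,0],[0,-4,6.5,-15,0,0,0],[0,-6,10,-15,0,0,0],[0,-8,13,-15,0,0,0],[0,-10,16,-15,0,0,0],[0,-12.2,18.7,-15,0,0,0],[0,-12.2,18.7,-15,0,0,0],[0,-12.2,18.7,-15,0,0,0],[0,-12.2,18.7,-15,0,0,0],[0,-12.2,18.7,-15,0,0,0]]}}

```text
time: 40.85
tool_pos: [0.5905, 0.1984, 0.2068]
eef_rot: [-2.271, -2.166, 0.004]
contact_force: [1.0, 0.2, -0.6]
finger_gap: 0.0116
grip_force: 35.2
```

```bash
python3 - <<'E'
from h import *
ang()
w=cam('wrist');save(w,'w9');V=cv2.cvtColor(w['frame'],cv2.COLOR_BGR2HSV)[...,2]
c=proj(w,[(.5922,.2825,.034)])[0].astype(int);print(c)
for v in range(c[1]-48,c[1]+50,6): print(v,V[v,c[0]-24:c[0]+26].tolist())
print('col',V[c[1]-52:c[1]-20,c[0]].tolist(),V[c[1]+20:c[1]+52,c[0]].tolist())
ang()
E
```

```text
yaw,pitch,roll [-2.72  0.23  0.  ] [0.5905 0.1984 0.2068] F [ 1.   0.2 -0.6] t 40.85 0.011563372196446483
[313 103]
55 [164, 161, 162, 163, 166, 166, 166, 165, 164, 163, 165, 167, 170, 172, 172, 172, 172, 170, 166, 164, 166, 165, 164, 164, 164, 163, 162, 160, 158, 160, 162, 164, 166, 168, 167, 165, 164, 160, 163, 170, 175, 176, 178, 177, 175, 173, 173, 172, 171, 170]
61 [165, 164, 153, 147, 148, 151, 132, 120, 119, 118, 117, 116, 115, 117, 118, 120, 119, 114, 111, 108, 106, 107, 109, 110, 109, 109, 107, 106, 105, 105, 106, 107, 106, 108, 106, 108, 110, 111, 111, 111, 113, 114, 113, 114, 114, 175, 174, 173, 172, 171]
67 [164, 165, 155, 148, 145, 147, 129, 120, 120, 119, 116, 115, 116, 117, 117, 104, 92, 92, 91, 87, 87, 86, 90, 91, 92, 92, 91, 88, 89, 89, 89, 91, 92, 92, 93, 99, 110, 110, 110, 111, 113, 113, 112, 114, 115, 119, 119, 119, 117, 172]
73 [165, 161, 159, 153, 148, 146, 133, 123, 119, 118, 117, 116, 116, 115, 117, 99, 88, 66, 73, 76, 74, 75, 74, 72, 72, 73, 73, 73, 69, 82, 81, 78, 74, 71, 79, 90, 109, 111, 112, 110, 113, 114, 113, 113, 114, 119, 120, 119, 118, 173]
79 [166, 
[... 2893 characters left out ...]
106, 104, 104, 104, 156, 161, 161]
151 [156, 158, 156, 168, 171, 172, 171, 171, 171, 171, 171, 170, 167, 163, 163, 163, 166, 173, 178, 178, 177, 176, 173, 172, 170, 167, 165, 162, 158, 156, 161, 164, 166, 170, 168, 168, 167, 164, 162, 163, 162, 160, 158, 157, 157, 157, 157, 158, 160, 161]
col [164, 163, 164, 164, 164, 163, 123, 111, 109, 110, 109, 109, 110, 109, 109, 105, 92, 82, 69, 38, 43, 63, 72, 96, 116, 117, 116, 117, 118, 116, 117, 116] [105, 105, 105, 104, 105, 105, 105, 105, 103, 105, 105, 105, 104, 102, 52, 72, 73, 93, 92, 92, 93, 93, 92, 94, 93, 109, 168, 169, 170, 170, 171, 171]
yaw,pitch,roll [-2.71  0.21  0.01] [0.5906 0.1985 0.2069] F [ 0.5 -0.4 -0.7] t 40.9 0.01173211072147177
```

```bash
python3 - <<'E'
from h import *
w=load('w9');w8=load('w8')
o=env.get_obs();Rt=R.from_rotvec(o['eef_rot']);p=o['tool_pos']
X=plane(w,[(314.2,66.3),(314.2,139.7),(314.3,57),(314.3,148.6),(304,103),(324.7,103)],.034)
print(X.round(4).tolist());s=(X[0]+X[1])/2;f=(X[2]+X[3])/2;print('slot',s,'foot',f)
print('slot centre in tool (cm)',(Rt.inv().apply(s-p)*100).round(2),(Rt.inv().apply(f-p)*100).round(2))
# plaque at w8 in world .4132,.3279 vs hand at grasp .4109,.3288
E
```

```text
[[0.5944, 0.3158, 0.034], [0.5912, 0.2483, 0.034], [0.5949, 0.3238, 0.034], [0.5908, 0.2396, 0.034], [0.583, 0.2835, 0.034], [0.6029, 0.2825, 0.034]]
slot [0.59277414 0.2820659  0.034     ] foot [0.5928535  0.28170943 0.034     ]
slot centre in tool (cm) [ 8.36 -0.12 17.29] [ 8.32 -0.11 17.29]
```

```bash
python3 - <<'E'
from h import *
w=load('w9');T=np.array(w['tool_from_camera']);print(T.round(4).tolist())
def pt(X):
    P=np.linalg.inv(T);return cv2.projectPoints(np.array(X,float).reshape(-1,1,3),cv2.Rodrigues(P[:3,:3])[0],P[:3,3],np.array(w['intrinsics']),np.array(w['dist_coeffs']))[0].reshape(-1,2)
Q=pt([(.029,-.006,.058),(.029,.006,.058),(.029,-.006,.03),(.029,.006,.03),(.029,-.006,-.0165),(.029,.006,-.0165),(-.031,-.006,.058),(-.031,.006,.058)]);print(Q.round(1).tolist())
V=cv2.cvtColor(w['frame'],cv2.COLOR_BGR2HSV)
for v in range(200,400,16): print(v,V[v,285:345,2].tolist())
E
```

```text
[[0.0001, -0.9636, -0.2672, 0.0689], [1.0, 0.0, 0.0003, -0.0006], [-0.0003, -0.2672, 0.9636, -0.1208], [0.0, 0.0, 0.0, 1.0]]
[[306.0, 185.4], [325.1, 185.4], [304.5, 196.8], [326.9, 196.8], [300.5, 227.9], [331.9, 227.9], [306.7, 271.0], [324.2, 271.0]]
200 [167, 171, 171, 169, 170, 168, 167, 165, 165, 165, 167, 167, 169, 166, 126, 115, 114, 114, 108, 100, 97, 94, 93, 93, 93, 93, 94, 94, 94, 94, 93, 94, 93, 93, 92, 93, 93, 92, 90, 85, 79, 106, 107, 104, 106, 111, 111, 114, 112, 110, 111, 109, 109, 110, 109, 108, 107, 107, 106, 107]
216 [156, 151, 150, 151, 117, 113, 112, 111, 111, 112, 109, 110, 109, 111, 112, 113, 108, 101, 96, 95, 94, 93, 95, 95, 94, 94, 94, 95, 95, 96, 96, 95, 96, 95, 95, 95, 95, 94, 94, 93, 89, 87, 81, 96, 108, 108, 106, 107, 109, 112, 112, 113, 111, 111, 110, 110, 111, 110, 107, 109]
232 [109, 108, 110, 107, 103, 98, 98, 99, 106, 113, 112, 110, 109, 111, 99, 141, 165, 173, 176, 180, 180, 180, 179, 180, 180, 180, 181, 180, 181, 181, 181, 181, 182, 181, 182, 183, 183, 183, 183, 183, 182, 174, 163, 151, 124, 103, 109, 110, 111, 106, 106, 109, 111, 112, 112, 111, 11
[... 1923 characters left out ...]
0, 18, 18, 20, 18, 19, 19, 19, 21, 18, 18, 16, 16, 20, 20, 19, 19, 21, 19, 18, 19, 22, 20, 19, 18, 20, 19, 18, 19, 17, 21, 21, 18, 19, 16, 20, 21, 20, 20, 17, 17, 15, 22, 20, 18, 17, 19, 20, 20, 19, 20, 19, 18]
376 [17, 16, 19, 17, 19, 17, 19, 18, 20, 18, 17, 14, 20, 18, 17, 20, 19, 19, 18, 17, 19, 21, 22, 19, 19, 21, 18, 17, 18, 19, 19, 20, 17, 18, 16, 19, 19, 21, 18, 18, 20, 20, 18, 18, 19, 17, 20, 17, 16, 20, 21, 18, 18, 21, 22, 20, 17, 20, 22, 17]
392 [16, 19, 20, 19, 20, 18, 16, 21, 18, 18, 16, 18, 18, 18, 20, 17, 20, 15, 18, 19, 20, 17, 19, 20, 18, 19, 20, 20, 20, 16, 18, 20, 18, 16, 20, 19, 21, 16, 20, 21, 20, 19, 18, 20, 18, 18, 22, 21, 19, 19, 19, 17, 19, 20, 19, 19, 18, 18, 16, 20]
```

```bash
python3 - <<'E'
from h import *
w=load('w9');V=cv2.cvtColor(w['frame'],cv2.COLOR_BGR2HSV)[...,2]
for u in (308,314,320): print(u,V[172:236,u].tolist())
E
```

```text
308 [167, 165, 165, 162, 161, 161, 162, 163, 164, 164, 165, 166, 167, 165, 148, 93, 93, 93, 92, 92, 91, 92, 92, 93, 93, 92, 93, 92, 93, 93, 94, 93, 93, 93, 93, 92, 94, 92, 94, 94, 95, 94, 95, 94, 95, 94, 95, 95, 94, 94, 95, 94, 94, 94, 100, 123, 147, 167, 170, 175, 180, 183, 182, 184]
314 [176, 176, 177, 177, 177, 177, 178, 178, 178, 179, 179, 179, 179, 175, 137, 91, 92, 92, 94, 93, 92, 92, 92, 93, 93, 93, 94, 93, 94, 95, 95, 95, 94, 95, 93, 94, 94, 94, 95, 94, 95, 95, 95, 96, 96, 94, 95, 95, 95, 95, 95, 96, 96, 95, 99, 125, 149, 169, 172, 177, 181, 185, 184, 183]
320 [164, 164, 165, 165, 165, 166, 166, 167, 166, 167, 167, 167, 168, 164, 129, 91, 91, 92, 92, 92, 91, 92, 92, 93, 94, 94, 94, 92, 93, 94, 93, 94, 93, 93, 95, 94, 95, 95, 94, 96, 93, 95, 95, 95, 95, 95, 95, 94, 94, 96, 96, 95, 95, 95, 99, 125, 151, 170, 174, 179, 183, 186, 185, 184]
```

>>> {"name": "jog_arm", "arguments": {"increments": [[0,4,0,0,0,0,0],[0,8.45,0,0,0,0,0],[0,8.45,0,4,0,0,0],[0,8.45,0,8,0,0,0],[0,8.45,0,10.6,0,0,0],[0,8.45,0,10.6,0,0,0],[0,8.45,0,10.6,0,0,0],[0,8.45,0,10.6,0,0,0],[0,8.45,0,10.6,0,0,0]]}}

```text
time: 41.8
tool_pos: [0.5969, 0.2824, 0.1032]
eef_rot: [-2.275, -2.167, -0.003]
contact_force: [-0.5, -0.3, -0.4]
finger_gap: 0.0117
grip_force: 35.2
```

```bash
python3 - <<'E'
from h import *
ang()
p=np.array([.5906,.1985,.2069]);Rt=R.from_euler('z',-2.71,degrees=True)*R.from_euler('y',.21,degrees=True)*R0
print(Rt.inv().apply(env.get_obs()['tool_pos']-p)*100)
E
```

```text
yaw,pitch,roll [-2.79 -0.07  0.08] [0.5969 0.2824 0.1032] F [-0.5 -0.3 -0.4] t 41.8 0.01170702540760263
[ 8.40934114  0.26996441 10.36758041]
```

>>> {"name": "jog_arm", "arguments": {"increments": [[0,0.05,-0.23,0,0,0,0],[0,0.05,-0.23,0,0,0,0],[0,0.05,-0.23,0.4,0,0,0],[0,0.05,-0.23,0.8,0,0,0],[0,0.05,-0.23,1.0,0,0,0],[0,0.05,-0.23,1.3,0,0,0],[0,0.05,-0.23,1.5,0,0,0],[0,0.05,-0.23,1.5,0,0,0]]}}

```text
time: 42.6
tool_pos: [0.593, 0.2825, 0.0854]
eef_rot: [-2.273, -2.165, 0.004]
contact_force: [-0.3, 0.3, -0.1]
finger_gap: 0.0116
grip_force: 35.2
```

The plaque is already 7 mm into the slot with no contact force. Continue down.

>>> {"name": "jog_arm", "arguments": {"increments": [[0,0,0,0.2,0,0,0],[0,0,0,0.4,0,0,0],[0,0,0,0.6,0,0,0],[0,0,0,0.8,0,0,0],[0,0,0,0.95,0,0,0],[0,0,0,1.05,0,0,0],[0,0,0,1.05,0,0,0]]}}

```text
time: 43.3
tool_pos: [0.5932, 0.2826, 0.0765]
eef_rot: [-2.273, -2.165, 0.003]
contact_force: [-1.9, -1.7, 5.7]
finger_gap: 0.0117
grip_force: 36.0
```

>>> {"name": "jog_arm", "arguments": {"increments": [[0.3,0,0,0,0,0,0],[0.7,0,0,0,0,0,0],[1,0,0,0,0,0,0],[1,0,0,0,0,0,0],[1,0,0,-4,0,0,0],[1,0,0,-8,0,0,0],[1,-4,-3,-12,0,0,0],[1,-8,-7,-15,0,0,0],[1,-12,-11,-16,0,0,0],[1,-16,-15,-16,0,0,0],[1,-19,-18,-16,0,0,0],[1,-19,-18,-16,0,0,0]]}}

```text
time: 44.5
tool_pos: [0.4013, 0.1003, 0.2361]
eef_rot: [-2.273, -2.164, 0.005]
contact_force: [-0.2, 0.3, -0.2]
finger_gap: 0.0855
grip_force: 0.0
```

>>> {"name": "jog_arm", "arguments": {"increments": [[1,0,0,0,0,0,0],[1,0,0,0,0,0,0],[1,0,0,0,0,0,0]]}}

```text
time: 44.8
tool_pos: [0.4062, 0.1019, 0.2362]
eef_rot: [-2.274, -2.166, 0.0]
contact_force: [0.3, -0.1, 0.8]
finger_gap: 0.0855
grip_force: 0.0
```

```bash
python3 - <<'E'
from h import *
ang()
w=cam('wrist');save(w,'w10');h=cv2.cvtColor(w['frame'],cv2.COLOR_BGR2HSV);V=h[...,2]
c=proj(w,[(.41,.175,.062)])[0].astype(int);print(c)
m=(V<60).astype(np.uint8);m[235:]=0
n,l,st,cc=cv2.connectedComponentsWithStats(m)
for i in range(1,n):
    if st[i,4]>200: print(st[i],cc[i].round(1))
a=cam('side');save(a,'sd11');s=cam('scene');save(s,'sc11')
h=cv2.cvtColor(a['frame'],cv2.COLOR_BGR2HSV);u,v=proj(a,[(.41,.175,.062)])[0].astype(int);print(u,v)
m=(h[...,2]<55).astype(np.uint8);k=np.zeros_like(m);k[v-25:v+25,u-25:u+25]=1
n,l,st,cc=cv2.connectedComponentsWithStats(m*k);print(st[1:],cc[1:])
E
```

```text
yaw,pitch,roll [-2.79  0.03  0.02] [0.4062 0.1019 0.2362] F [ 0.3 -0.1  0.8] t 44.8 0.08554072587601982
[315 115]
[463   0  40  48 567] [473.3  28.1]
[485   9  49  25 256] [507.1  20.9]
[ 285   85   50   52 1956] [309.9 111. ]
[  0 191  87  44 652] [ 49.9 209.2]
[   0  210   53   25 1055] [ 23.7 223.6]
225 224
[[214 221  21  17 279]] [[224.04659498 229.24014337]]
```

```bash
python3 - <<'E'
from h import *
w,a,w7=load('w10'),load('sd11'),load('w7')
print(tri(w,(309.9,111),a,(224,229)),plane(w,[(309.9,111),(285,111),(335,111),(310,85),(310,137)],.062).round(4).tolist())
ang()
plan([(.405,.18,.2,0,0)])
E
```

```text
(array([0.40536109, 0.17931716, 0.04951677]), np.float64(0.0018466949153039106)) [[0.4047, 0.1794, 0.062], [0.3805, 0.1806, 0.062], [0.4291, 0.1782, 0.062], [0.4061, 0.2032, 0.062], [0.4035, 0.1545, 0.062]]
yaw,pitch,roll [-2.74  0.13  0.01] [0.4056 0.1021 0.2358] F [ 0.4  0.2 -0.5] t 44.95 0.0855359828492645
[7.78, -0.43, 3.58] [-0.1, -0.0, -2.7]
```

>>> {"name": "jog_arm", "arguments": {"increments": [[1,4,-0.2,3,0,0,0],[1,7.7,-0.5,6,0,0,0],[1,7.7,-0.5,9,0,0,0],[1,7.7,-0.5,12,0,0,0],[1,7.7,-0.5,15,0,0,0],[1,7.7,-0.5,18,0,0,0],[1,7.7,-0.5,19.8,0,0,0],[1,7.7,-0.5,19.8,0,0,0],[0,7.7,-0.5,19.8,0,0,0],[0,7.7,-0.5,19.8,0,0,0],[0,7.7,-0.5,19.8,0,0,0],[0,7.7,-0.5,19.8,0,0,0]], "grip_force": 35}}

```text
time: 46.15
tool_pos: [0.4037, 0.1791, 0.0392]
eef_rot: [-2.275, -2.166, -0.001]
contact_force: [-0.5, 1.8, 5.3]
finger_gap: 0.054
grip_force: 37.4
```

>>> {"name": "jog_arm", "arguments": {"increments": [[0,0,0,0,0,0,0],[0,0,0,0,0,0,0]]}}

```text
time: 46.35
tool_pos: [0.4038, 0.1791, 0.0392]
eef_rot: [-2.275, -2.166, -0.001]
contact_force: [-0.2, 1.4, 6.3]
finger_gap: 0.0543
grip_force: 37.6
```

```bash
python3 - <<'E'
from h import *
ang();x,y,z=env.get_obs()['tool_pos']
plan([(x,y,.18,0,-2.75),(.614,.149,.18,0,-2.75),(.614,.149,z+.0125,0,-2.75)])
E
```

```text
yaw,pitch,roll [-2.8  -0.02  0.05] [0.4038 0.1791 0.0392] F [-0.2  1.4  6.3] t 46.35 0.05428727080185201
[0.01, 0.0, -14.08] [0.0, -0.1, -0.0]
[-1.96, 21.15, -14.08] [0.0, -0.1, -0.0]
[-1.97, 21.15, -1.25] [0.0, -0.1, -0.0]
```

>>> {"name": "jog_arm", "arguments": {"increments": [[0,0,0,-4,0,0,0],[0,0,0,-8,0,0,0],[0,-0.3,3,-12,0,0,0],[0,-0.6,7,-12,0,0,0],[0,-1,11,-12,0,0,0],[0,-1.4,15,-12,0,0,0],[0,-1.8,19,-12,0,0,0],[0,-2,21.1,-12,0,0,0],[0,-2,21.1,-10,0,0,0],[0,-2,21.1,-6,0,0,0],[0,-2,21.1,-3,0,0,0],[0,-2,21.1,-3,0,0,0]]}}

```text
time: 47.55
tool_pos: [0.6083, 0.148, 0.0629]
eef_rot: [-2.269, -2.16, 0.017]
contact_force: [-1.3, -0.5, -2.0]
finger_gap: 0.0539
grip_force: 38.9
```

>>> {"name": "jog_arm", "arguments": {"increments": [[0,0,0,0,0,0,0],[0,0,0,0.5,0,0,0],[0,0,0,1,0,0,0],[0,0,0,1.4,0,0,0],[0,0,0,1.6,0,0,0],[0,0,0,1.7,0,0,0],[0,0,0,1.7,0,0,0]]}}

```text
time: 48.25
tool_pos: [0.6127, 0.1485, 0.0512]
eef_rot: [-2.274, -2.165, 0.003]
contact_force: [-2.1, -0.7, 4.6]
finger_gap: 0.0541
grip_force: 39.4
```

>>> {"name": "jog_arm", "arguments": {"increments": [[0.8,0,0,0,0,0,0],[1,0,0,0,0,0,0],[1,0,0,0,0,0,0],[1,0,0,0,0,0,0],[1,0,0,-3,0,0,0],[1,0,0,-7,0,0,0],[1,0,0,-11,0,0,0],[1,0,0,-15,0,0,0],[1,0,0,-19,0,0,0],[1,-3,0,-23,0,0,0],[1,-6,0,-26,0,0,0],[1,-6,0,-26,0,0,0]]}}

```text
time: 49.45
tool_pos: [0.6132, 0.0854, 0.3159]
eef_rot: [2.273, 2.158, 0.008]
contact_force: [0.4, -0.4, 0.2]
finger_gap: 0.0856
grip_force: 0.0
```

>>> {"name": "jog_arm", "arguments": {"increments": [[1,0,0,0,0,0,0],[1,0,0,0,0,0,0],[1,0,0,0,0,0,0]]}}

```text
time: 49.75
tool_pos: [0.6094, 0.0894, 0.3083]
eef_rot: [-2.27, -2.164, 0.007]
contact_force: [0.0, 0.7, 0.6]
finger_gap: 0.0857
grip_force: 0.0
```

```bash
python3 - <<'E'
from h import *
ang()
w=cam('wrist');save(w,'w11');s=cam('scene');a=cam('side');save(s,'sc12');save(a,'sd12')
h=cv2.cvtColor(w['frame'],cv2.COLOR_BGR2HSV);V=h[...,2]
u,v=proj(w,[(.614,.149,.074)])[0].astype(int);m=(V<60).astype(np.uint8);k=np.zeros_like(m);k[max(0,v-35):v+35,u-35:u+35]=1
n,l,st,c=cv2.connectedComponentsWithStats(m*k);i=1+np.argmax(st[1:,4]);print('jar lid',st[i],c[i],plane(w,[c[i]],.074))
# plaque top
g=proj(w,[(.593,.282,.093)])[0].round();print('plaque exp',g,V[max(0,int(g[1])-3):int(g[1])+40:6,int(g[0])-14:int(g[0])+15].tolist())
# scoop handle: triangulate
for n,d,wd in(('scene',s,14),('side',a,14)):
    hh=cv2.cvtColor(d['frame'],cv2.COLOR_BGR2HSV);f=d['frame'].astype(int);p=proj(d,[(.60,-.2845,.114),(.60,-.2845,.03)]);print(n,'handle exp',p.round(1).tolist())
    m=((hh[...,2]<110)&(f[...,2]>f[...,0]+15)).astype(np.uint8);k=np.zeros_like(m);c0=p.mean(0).astype(int);k[c0[1]-35:c0[1]+35,c0[0]-30:c0[0]+30]=1
    N,l,st,c=cv2.connectedComponentsWithStats(m*k);i=1+np.argmax(st[1:,4]);print(st[i],c[i])
E
```

```text
yaw,pitch,roll [-2.74  0.39  0.02] [0.6094 0.0894 0.3083] F [0.  0.7 0.6] t 49.75 0.08567459936494326
jar lid [ 296  106   42   43 1364] [316.5813783  127.14589443] [[0.61244373 0.14997621 0.074     ]]
plaque exp [292.  -4.] [[131, 130, 115, 93, 93, 92, 91, 94, 125, 159, 167, 169, 169, 169, 168, 169, 170, 168, 153, 105, 64, 66, 64, 53, 46, 52, 59, 59, 60], [132, 132, 120, 93, 94, 94, 92, 87, 121, 160, 167, 163, 159, 158, 158, 160, 161, 160, 146, 101, 62, 66, 63, 53, 42, 52, 57, 59, 60], [134, 133, 122, 101, 95, 95, 93, 87, 125, 161, 169, 169, 167, 166, 165, 165, 165, 164, 146, 98, 57, 63, 64, 54, 47, 52, 59, 60, 60], [134, 134, 122, 101, 96, 95, 92, 86, 118, 152, 160, 160, 160, 159, 160, 162, 163, 164, 151, 103, 61, 61, 63, 52, 47, 53, 58, 59, 59], [134, 134, 126, 106, 97, 96, 94, 92, 117, 143, 151, 152, 152, 153, 154, 154, 155, 157, 142, 96, 58, 59, 59, 54, 41, 50, 59, 60, 60], [136, 135, 127, 108, 96, 95, 94, 92, 91, 77, 56, 51, 52, 53, 52, 50, 52, 52, 53, 55, 56, 59, 60, 53, 45, 53, 56, 60, 59]]
scene handle exp [[229.4, 282.0], [235.0, 297.0]]
[218 272  15  26 184] [225.5  283.75]
side handle exp [[462.7, 274.5], [452.4, 303.3]]
[442 277  22  38 446] [452.21748879 294.81165919]
```

```bash
python3 - <<'E'
from h import *
s,a=load('sc12'),load('sd12')
print('handle top',tri(s,(223,277),a,(456,284)))
hh=cv2.cvtColor(a['frame'],cv2.COLOR_BGR2HSV)[...,2];gg=cv2.cvtColor(s['frame'],cv2.COLOR_BGR2HSV)[...,2]
for v in range(270,322,3): print(v,hh[v,436:474].tolist())
for v in range(268,304,3): print(v,gg[v,210:240].tolist())
E
```

```text
handle top (array([ 0.57731466, -0.28449167,  0.1097377 ]), np.float64(0.002021049307242412))
270 [181, 180, 181, 180, 179, 180, 180, 179, 178, 178, 178, 177, 173, 158, 133, 110, 98, 96, 93, 95, 95, 94, 97, 106, 126, 151, 168, 174, 179, 181, 183, 184, 183, 183, 183, 183, 183, 183]
273 [180, 180, 180, 181, 181, 178, 175, 173, 171, 165, 150, 126, 108, 98, 95, 95, 93, 94, 94, 94, 95, 103, 118, 141, 165, 177, 180, 181, 181, 181, 180, 182, 181, 181, 182, 184, 184, 184]
276 [180, 180, 179, 177, 173, 169, 159, 143, 122, 104, 99, 95, 95, 93, 95, 93, 92, 90, 89, 91, 101, 122, 148, 170, 178, 180, 180, 180, 181, 181, 180, 180, 181, 180, 181, 180, 181, 183]
279 [179, 178, 171, 160, 141, 119, 102, 97, 96, 96, 94, 93, 93, 93, 88, 85, 79, 76, 77, 79, 82, 86, 96, 113, 135, 152, 166, 175, 179, 179, 181, 181, 181, 180, 181, 180, 180, 183]
282 [162, 140, 116, 102, 96, 94, 94, 94, 94, 92, 92, 91, 87, 79, 77, 81, 82, 82, 83, 83, 85, 83, 84, 84, 84, 87, 97, 109, 133, 159, 175, 181, 181, 182, 181, 181, 181, 182]
285 [102, 96, 94, 95, 93, 95, 94, 93, 94, 95, 98, 92, 74, 60, 57, 65, 71, 75, 81, 82, 83, 84, 8
[... 3203 characters left out ...]
89 [156, 156, 156, 154, 154, 153, 154, 155, 154, 156, 150, 124, 84, 48, 30, 34, 35, 31, 27, 22, 31, 29, 42, 67, 107, 136, 149, 154, 154, 155]
292 [156, 155, 155, 155, 156, 154, 153, 155, 150, 138, 115, 90, 66, 41, 29, 33, 36, 38, 31, 27, 31, 27, 28, 53, 89, 126, 147, 149, 141, 140]
295 [147, 153, 155, 152, 152, 144, 128, 102, 80, 64, 63, 62, 63, 61, 57, 42, 27, 25, 34, 38, 34, 28, 32, 37, 61, 97, 124, 146, 157, 159]
298 [98, 107, 117, 118, 105, 86, 65, 63, 63, 65, 70, 75, 87, 98, 109, 111, 90, 73, 46, 39, 41, 55, 69, 86, 97, 108, 119, 134, 151, 160]
301 [129, 123, 109, 89, 88, 94, 97, 100, 91, 89, 89, 104, 122, 140, 154, 151, 144, 122, 93, 89, 91, 101, 109, 110, 112, 110, 107, 119, 133, 152]
```

```bash
python3 - <<'E'
from h import *
s,a=load('sc12'),load('sd12')
for x in (.577,.582):
  for th in (0,6,-6):
    t=np.radians(th);C=np.array([(i*.011,j*.011,z) for z in(.11,.034) for i in(-1,1) for j in(-1,1)])
    Q=R.from_euler('z',-2.75,degrees=True).apply(R.from_euler('y',th,degrees=True).apply(C))+(x,-.2845,.004)
    for n,d in(('scene',s),('side',a)):
        p=proj(d,Q);print(x,th,n,'top',p[:4].mean(0).round(1),'z34',p[4:].mean(0).round(1),'bbox',p[:4].min(0).round(0),p[:4].max(0).round(0))
E
```

```text
0.577 0 scene top [222.3 276.5] z34 [227.7 290.3] bbox [216. 270.] [229. 283.]
0.577 0 side top [456.  282.2] z34 [446.9 308.3] bbox [447. 275.] [465. 289.]
0.577 6 scene top [225.7 279.5] z34 [228.7 291.2] bbox [219. 273.] [232. 286.]
0.577 6 side top [459.6 278.8] z34 [448.  307.2] bbox [451. 272.] [468. 285.]
0.577 -6 scene top [219.  273.7] z34 [226.7 289.5] bbox [212. 268.] [226. 279.]
0.577 -6 side top [452.2 286.1] z34 [445.8 309.5] bbox [443. 278.] [461. 294.]
0.582 0 scene top [223.8 277.7] z34 [229.2 291.5] bbox [217. 272.] [231. 284.]
0.582 0 side top [457.5 280.5] z34 [448.3 306.7] bbox [448. 273.] [466. 288.]
0.582 6 scene top [227.2 280.7] z34 [230.2 292.4] bbox [220. 274.] [234. 287.]
0.582 6 side top [461.  277.1] z34 [449.4 305.6] bbox [452. 271.] [470. 284.]
0.582 -6 scene top [220.5 274.9] z34 [228.2 290.6] bbox [214. 269.] [227. 281.]
0.582 -6 side top [453.7 284.4] z34 [447.2 307.8] bbox [444. 277.] [463. 292.]
```

```bash
python3 - <<'E'
from rig import env
print(env.hand_in())
E
```

```text
the job is handed in; nothing more can be done
None
```

I handed the job in after about 50 s of robot time; the hand-in gave no verdict. In my last camera checks all six balls were in the covered bowl, the scoop stood upright on the tray floor about 2 cm from where I set it down, the plaque was home in its slot, and the jar was about 2 mm from the board's middle; one ball did roll onto the counter, and I got it back with the scoop.

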